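# Find the high spot of a seeder wheel on the truing stand

### The arm

A 6-joint arm with a two-finger parallel gripper is mounted at the origin on the work surface. World frame = base frame: x ahead of the robot, y to its left, z up, the work surface at z = 0. Lengths are in mm, angles in rad, forces in N, time in s.
With the tool pointing down it reaches from about 275 to 1000 mm from the base axis. Payload 8.4 kg.
Tool frame: the origin (TCP) lies midway between the tips of the shut fingers; the grasp point (between the pads) lies 19 mm behind it; z points along the fingers, y is the direction in which the jaws open and shut (so a half turn about z gives the same grasp; the last joint's range is limited). The gripper opens to 85 mm and grips with 20 to 120 N. Pads are 22 mm wide; open, the fingers measure 114 mm over their backs; the gripper's body (76 mm by 85 mm) begins 54 mm behind the grasp point. The pads swing forward as they close: fully open they stand 13 mm farther back than shut.
Start: joints at [-1.246, 0.353, 1.633, -0, 1.155, -0.002], TCP at [200.632, -591.924, 201.181] pointing down, gripper open.
Joint ranges: [-2.63, 2.63], [-0.92, 2.1], [0.06, 2.66], [-1.3, 4.44], [0, 2.69], [-3.02, 3.02]. Speed limits (rad/s): [2.22, 2.22, 2.79, 3.14, 3.14, 3.14].

### API

Orientations are given as [roll, pitch, yaw] about the fixed x, y, z axes, in that order (R = Rz(yaw) Ry(pitch) Rx(roll)).
In Python, from rig import r gives the robot as it stands.
- The arm moves only by the tool play_rows, never from a script. Its argument "moves" is a list of rows, each a list of 3 entries, a list of its own where there are three numbers: the turn, a rotation vector about the tool's x, y, z in degrees, then the shift along the tool's x, y, z in mm, then the opening, from 0 (shut) to 1 (fully open). A call has 1 to 20 rows; each row is the pose to reach, as a shift and turn from the pose measured when the call began, along the tool's axes at that moment; what a row does not reach only later rows make up. A row lasts 1/10 s, in which the tool goes at most 50 mm and 8.59 degrees, less where a joint would pass 70% of its speed; a pose out of reach is approached as far as the arm can. A call with a gripper value outside its range is refused whole. The fingers move at their own pace and stop on an object; "newtons" is the grip in N (left out, the last holds). Time passes only in rows, so rows that repeat a pose let the fingers close. It gives the time, the measured TCP pose, the force and the opening at its end, in the units of the state.
- r.sense(): the state, without advancing time (a new reading comes with each control period).
- r.grab_frame(name): name is "scene" or "top" or "wrist"; returns a dict with "color" (420x560x3 uint8, red, green, blue), "K" (3x3 intrinsics, pixels), "k1" (the pictures are not rectified: a ray, as slopes to the right and down, at radius r is drawn at 1 + k1 r^2 times it, then the intrinsics apply), "rvec" (rotation vector, rad) and "tvec" (3), from world to camera coordinates, as OpenCV has them; the wrist camera has in their place "T_tool_cam" (4x4, takes a point from camera to tool coordinates, whose origin is the TCP and whose axes are the flange's). Camera axes: x right, y down, z forward; pixel columns grow to the right and rows downward; lengths in mm; the calibration is good to about 2 mm. A picture is of the moment at which its call begins: read the wrist's pose just before it. There is no depth.
- r.sign_off(): hands the job in, once; it reports no verdict.
Trained networks look in a picture, given as the dict that the camera call returned (one of the last four; its "shot" number tells which), for a name from the list of things; names that differ only in an ending like _2 or _b are one class to them, and where a whole thing is asked for, a point or a joint stands for the part that bears it (a point fixed in the world has none). Each returns a list of dicts, best first, with "conf" (0 to 1); they miss things now and then, are a little off and sometimes report something else, mostly with a low value. They report only what shows in the picture. A call takes as long as a camera call.
- r.silhouettes(picture, name): "mask" (420x560 bool, what is visible of it) and "location" ([column, row] in pixels, amid what is visible of it).
The state is a dict: "clock": time; "qpos": joint angles; "qvel": joint speeds; "joint_efforts": joint torques, N m; "eef_pos": TCP position; "tcp_rot": TCP orientation; "contact_force": force on the tool from outside, world axes, zero at the start; "wrist_torque": the same for the moment, N m; "opening": opening from 0.0 (shut) to 1.0 (fully open).
Only numpy, scipy, OpenCV 4.12 (cv2) and the standard library are available. Lean on these libraries where they do the work, as an engineer would, in place of code of your own. Each camera call takes 0.05 s, during which the arm holds its last target.

### The job

The red-spoked steel wheel on the truing stand has one bulge somewhere round its rim. Swing the sprung pointer in until its arm is fully home against its stop, then turn the wheel slowly and gently by its spokes, feel for the place where the rim bears hardest on the pointer, and leave the wheel standing there with the high spot at the pointer. Take your hand away and leave everything else on the table alone.

Things in the scene. Friction and masses are not known exactly. Their poses are not given: they have to be found in the camera images.
- stand: Grey cast truing stand, fixed: a round foot (140 mm across, 18 mm high, boss 60 mm across up to 44 mm) under an upright arbor with the wheel, and a low bar, 50 mm wide, to a post that carries the pointer arm. Origin on the table under the wheel's axle; z up; y points from the axle to the post, whose axis is 205.5 mm away.
- wheel: Seeder wheel lying level on the arbor, turning either way without end about its upright axle. Origin on the axle, 72 mm above the table (the spokes' half height); z up. Rim 240 mm outside, 216 mm inside, from 59 to 85 mm above the table; hub 54 mm across, up to 104 mm. Its bearing drags (about 0.1 N m), so it stays where it is left.
- wheel_gap (a point): Middle of one open gap between two spokes, 68 mm from the axle, 72 mm above the table; turns with the wheel. Five flat red spokes, 16 mm wide, 67 to 77 mm above the table, 72 degrees apart, each gap's middle 36 degrees from its two spokes; below the gap it is free down to 20 mm above the table. A hand reaches down here to push a spoke round.
- rim_at_pointer (a point): Fixed point: where the true rim passes the pointer. Somewhere round the rim, at an unknown angle on the wheel (new each time), is one smooth bulge, about 52 mm long (0.22 rad to each side of its crest), 4.5 mm high at the crest; it starts at least 0.5 rad from here. Its crest has to end up here.
- pointer_arm: Steel arm swinging level about the post; origin on the post's axis, 72 mm above the table; its x points from the post to the pointer's tip, z up. Fully home against its stop, x points at the wheel's axle (minus y of the stand). It starts turned back by 0.85 to 1.2 rad clockwise seen from above; swing it counter-clockwise to bring it home. Stiff (6 N at the knob); stays where left.
- pointer_tip (a point): Tip of the brass pointer at the arm's end, as not pushed in, 85 mm from the post's axis. A round-nosed spring plunger: home, it clears the true rim by 0.5 mm; only the bulge pushes it back (about 13 N at the crest, friction 0.3). Felt as extra drag on the wheel (up to about 0.6 N m): plain from about 0.11 rad before the crest, either way round, fading quickly beyond the crest.
- pointer_knob (a point): Centre of the black upright knob on the pointer arm, 62 mm from the post's axis, by which the arm is swung: 18 mm across, from 96 to 128 mm above the table; this point is 112 mm above the table. The arm's top beneath it is 79 mm above the table.
- spanner: Loose spanner lying beside the stand. Leave alone.
- mallet: Loose mallet lying beside the stand. Leave alone.
- nut_jar: Loose amber jar, 56 mm across and 60 mm high, beside the stand. Leave alone.
- pencil: Loose orange pencil. Leave alone.
- seed_packets: Loose stack of seed packets. Leave alone.
- pot: Loose clay pot, 78 mm high. Leave alone.
- scoop: Loose seed scoop. Leave alone.

How it is judged (in metres and radians):
On the way:
1. the pointer arm is fully home against its stop (angle between the x axis of pointer_arm and the y axis of stand, either way round below 0.04 rad), for 0.2 s.
At the end, for the whole second after the job is handed in: The pointer arm is home (within 0.05 rad), and the wheel stands still with its high spot at the pointer: the rim bears on the pointer with more than 10 N, which is so within about 12 mm of the bulge's crest (contact force between wheel and pointer_arm above 10 N and angle between the x axis of pointer_arm and the y axis of stand, either way round below 0.05 rad and angular speed of wheel below 0.03 rad/s); the robot touches nothing.
It fails at once if the wheel is pushed with more than 30 N (contact force between the fingers and wheel above 30 N).
It fails at once if the wheel is spun (faster than 3.5 rad/s) (angular speed of wheel above 3.5 rad/s).
It fails at once if something else on the table is moved by more than 30 mm (distance of any of spanner, mallet, nut_jar, pencil, seed_packets, pot, scoop from where it was at the start of the episode above 0.03 m).
It also fails if it takes over 72 s, if anything falls off the work surface, if the arm or the gripper's body presses on something with over 40 N, if the wrist force passes 120 N, or if a joint passes its speed limit or range.

## Working session

There is one attempt and no reset: what is moved stays moved. The work goes in short steps, Python scripts to look and compute and a tool call to move; the robot and the scene stay as the last step left them, time stands still between calls to the robot, and variables do not carry over. Pictures are saved under pics/ and viewed, and the job is handed in when it is done.

Besides the shell and the picture viewer there is one more tool, called after "Call:" as name(argument=value, ...), one argument or row to a line, values as JSON. play_rows: Moves the arm, as the interface text tells. Its arguments: {"type":"object","properties":{"moves":{"type":"array"},"newtons":{"type":"number"}},"required":["moves"]}

```bash
mkdir -p pics
python3 - <<'E'
from rig import r
import cv2
s=r.sense();print(s)
for n in ["scene","top","wrist"]:
    f=r.grab_frame(n); cv2.imwrite(f"pics/{n}0.png",f["color"][:,:,::-1])
    print(n,{k:v for k,v in f.items() if k!="color"})
E
```

```text
{'clock': 0.0, 'qpos': array([-1.24642261e+00,  3.53701385e-01,  1.63414797e+00,  1.92312271e-06,
        1.15518764e+00, -2.40338765e-03]), 'qvel': array([-2.01587876e-03,  9.89322996e-05,  7.12764499e-04, -2.25091275e-03,
        4.51300409e-04,  2.55987509e-03]), 'joint_efforts': array([-3.79795732e-03, -6.05252981e+01, -3.42067587e+01, -1.77657371e-04,
        9.45191598e-03,  2.04284657e-05]), 'eef_pos': array([ 200.45085669, -591.42701035,  200.42253933]), 'tcp_rot': array([-3.14014832e+00, -5.22960077e-06,  3.26776322e-01]), 'contact_force': array([-0.14997677,  0.15634493, -0.3647931 ]), 'wrist_torque': array([-0.01867321,  0.01962721,  0.0444224 ]), 'opening': 1.0023818392273807}
scene {'K': array([[526.3033131 ,   0.        , 283.56601392],
       [  0.        , 526.3033131 , 207.13924907],
       [  0.        ,   0.        ,   1.        ]]), 'k1': -0.01517487068736226, 'rvec': array([ 1.10266899,  2.54320203, -0.85436907]), 'tvec': array([ 396.31223817, -251.99972649, 1664.76450541]), 'shot': 1}
top {'K': array([[519.51204502,   0.        , 275.72788389],
       [  0.        , 519.51204502, 219.36964345],
       [  0.        ,   0.        ,   1.        ]]), 'k1': -0.12688304092717045, 'rvec': array([ 2.13480684, -2.17659654,  0.18729288]), 'tvec': array([ -28.49099693,  578.62220133, 1387.8882587 ]), 'shot': 2}
wrist {'K': array([[295.20212592,   0.        , 276.18716203],
       [  0.        , 295.20212592, 210.02762891],
       [  0.        ,   0.        ,   1.        ]]), 'k1': -0.0394593422914433, 'T_tool_cam': array([[ 1.40538392e-04, -9.50487926e-01, -3.10761458e-01,
         8.00224550e+01],
       [ 9.99998922e-01, -3.20590137e-04,  1.43278802e-03,
         7.52856825e-01],
       [-1.46147478e-03, -3.10761324e-01,  9.50486856e-01,
        -1.71765473e+02],
       [ 0.00000000e+00,  0.00000000e+00,  0.00000000e+00,
         1.00000000e+00]]), 'shot': 3}
```

View pics/top0.png

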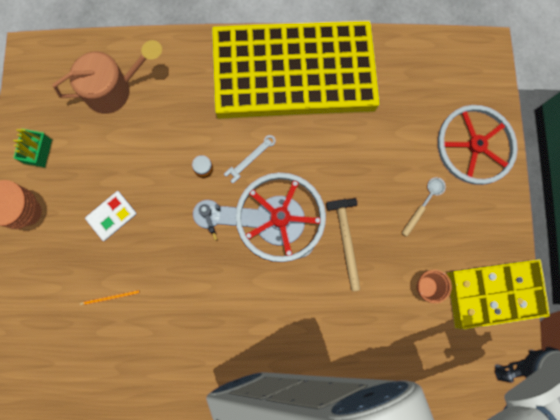

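View pics/scene0.png

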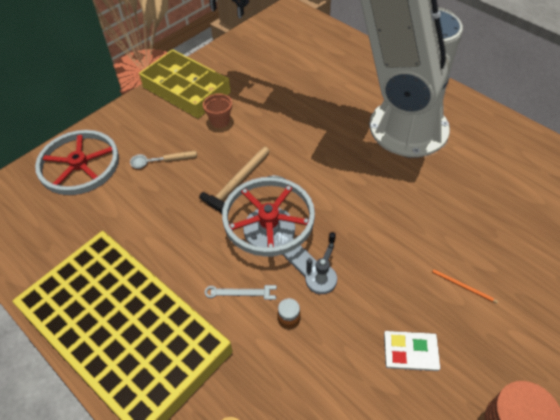

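View pics/wrist0.png

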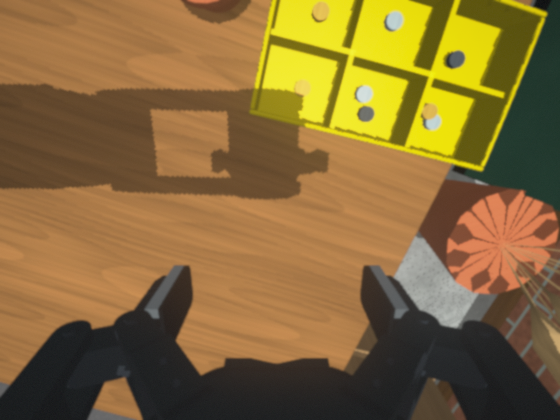

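```bash
cat > h.py <<'E'
import numpy as np,cv2
from scipy.spatial.transform import Rotation as Ro
def cam(f,s=None):
    if 'rvec' in f:
        R=cv2.Rodrigues(f['rvec'])[0]; C=-R.T@f['tvec']; return R.T,C
    Rt=Ro.from_euler('xyz',s['tcp_rot']).as_matrix(); T=f['T_tool_cam']
    return Rt@T[:3,:3], Rt@T[:3,3]+s['eef_pos']
def ray(f,px,s=None):
    K=f['K'];k=f['k1'];px=np.atleast_2d(px).astype(float)
    d=(px-K[[0,1],2])/np.array([K[0,0],K[1,1]])
    u=d.copy()
    for _ in range(20): u=d/(1+k*(u**2).sum(1,keepdims=True))
    A,C=cam(f,s)
    return np.c_[u,np.ones(len(u))]@A.T, C
def atz(f,px,z,s=None):
    D,C=ray(f,px,s); return C+D*((z-C[2])/D[:,2])[:,None]
def proj(f,P,s=None):
    A,C=cam(f,s); q=(np.atleast_2d(P)-C)@A; u=q[:,:2]/q[:,2:]
    u=u*(1+f['k1']*(u**2).sum(1,keepdims=True)); return u*[f['K'][0,0],f['K'][1,1]]+f['K'][[0,1],2]
E
python3 - <<'E'
from rig import r
from h import *
for n in ["top","scene"]:
    f=r.grab_frame(n)
    c=f["color"][:,:,::-1]
    x,y=(180,150) if n=="top" else (190,160)
    cv2.imwrite(f"pics/{n}1.png",cv2.resize(c[y:y+140,x:x+160],None,fx=5,fy=5,interpolation=cv2.INTER_CUBIC)[:600])
    for nm in ["wheel","pointer_arm","pointer_knob","stand","wheel_gap","pointer_tip"]:
        for o in r.silhouettes(f,nm)[:3]:
            m=o["mask"]; ys,xs=np.nonzero(m)
            print(n,nm,round(o["conf"],2),o["location"],m.sum(),xs.min(),xs.max(),ys.min(),ys.max())
            if nm=="wheel" and abs(o["location"][0]-275)<20:
                cs,_=cv2.findContours(m.astype(np.uint8),0,2); cc=max(cs,key=len)[:,0]
                P=atz(f,cc,85)[:,:2]
                A=np.c_[2*P,np.ones(len(P))]; sol=np.linalg.lstsq(A,(P**2).sum(1),rcond=None)[0]
                print("circle",sol[:2],np.sqrt(sol[2]+sol[:2]@sol[:2]))
            z={"pointer_knob":128}.get(nm,72)
            print("   ",atz(f,o["location"],z)[0])
E
```

```text
top wheel 0.82 [282.9, 215.4] 2526 236 324 174 261
circle [578.91149695 -51.0369794 ] 118.17353665622778
    [584.20133046 -58.55814385  72.        ]
top pointer_arm 0.74 [205.9, 213.7] 248 198 216 204 239
    [592.49998067 149.39330127  72.        ]
top pointer_arm 0.65 [105.9, 297.9] 48 92 138 291 301
    [370.1963355  417.96644228  72.        ]
top pointer_knob 0.57 [208.6, 215.4] 304 198 217 204 239
    [578.79927426 136.2829467  128.        ]
top pointer_knob 0.35 [431.2, 283.0] 880 417 449 270 303
    [ 391.19531942 -437.67219896  128.        ]
top stand 0.87 [270.3, 216.1] 5093 193 324 173 261
    [582.88099883 -24.46131548  72.        ]
top wheel_gap 0.91 [278.2, 215.3] 2672 236 324 173 261
    [584.69615935 -45.85462532  72.        ]
scene wheel 0.76 [267.5, 217.5] 3326 222 314 176 256
circle [588.69189881 -43.45311274] 122.8450343696691
    [590.3076437  -44.35827338  72.        ]
scene pointer_arm 0.78 [325.7, 261.5] 372 315 335 232 274
    [588.17200287 153.26985902  72.        ]
scene pointer_knob 0.67 [323.7, 259.8] 431 315 335 233 275
    [615.38180474 166.57426558 128.        ]
scene pointer_knob 0.23 [240.7, 293.2] 568 205 276 285 299
    [807.918885    87.41305475 128.        ]
scene pointer_knob 0.21 [218.2, 109.4] 726 203 230 94 127
    [ 437.502595   -393.04472234  128.        ]
scene stand 0.93 [278.7, 232.7] 5773 222 336 176 294
    [605.00271306  10.0222375   72.        ]
scene wheel_gap 0.55 [267.1, 217.8] 3189 222 314 176 256
    [591.70532916 -44.44896942  72.        ]
scene pointer_tip 0.56 [323.3, 258.1] 357 315 334 233 274
    [584.81136935 142.615669    72.        ]
```

View pics/top1.png

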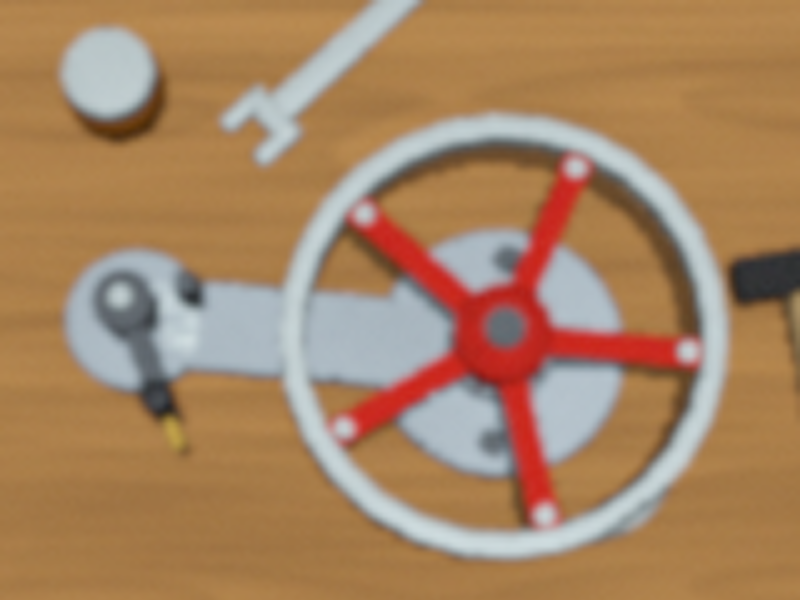

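View pics/scene1.png

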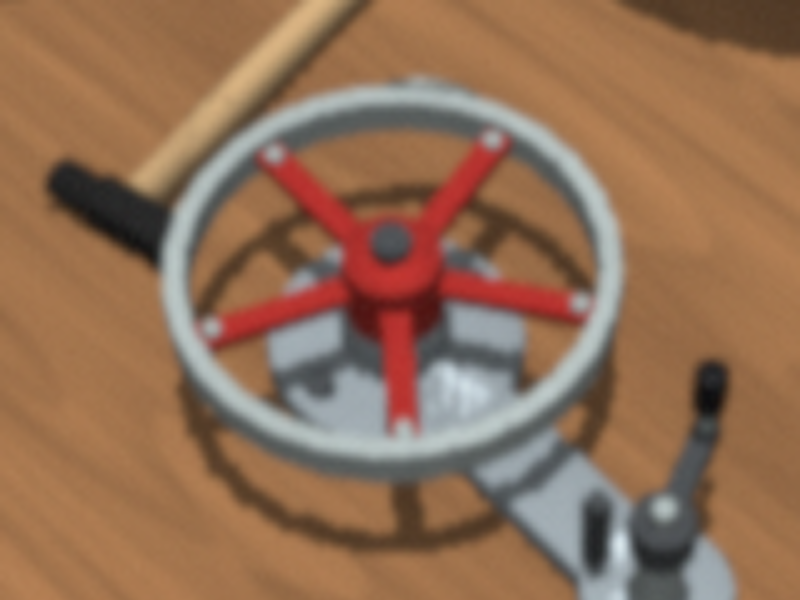

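Run:
```python
from rig import r
from h import *
T=r.grab_frame("top");S=r.grab_frame("scene")
t=lambda a:np.array([180,150])+(np.array(a)+.5)/5-.5
s=lambda a:np.array([190,160])+(np.array(a)+.5)/5-.5
def tri(a,b):
    d1,c1=ray(T,t(a));d2,c2=ray(S,s(b));d1=d1[0]/np.linalg.norm(d1);d2=d2[0]/np.linalg.norm(d2)
    A=np.c_[d1,-d2];k=np.linalg.lstsq(A,c2-c1,rcond=None)[0];p,q=c1+d1*k[0],c2+d2*k[1]
    return (p+q)/2,np.linalg.norm(p-q)
print("hub",tri((504,326),(391,241)))
print("post cap",tri((120,297),(664,509)))
print("knob",tri((157,397),(711,375)))
print("peg",tri((190,285),(597,500)))
print("bulge",tri((648,516),(420,83)), atz(T,t((648,516)),72),atz(S,s((420,83)),72))
pt=[(575,167),(687,351),(543,514),(344,428),(364,213)]
ps=[(403,428),(211,327),(274,153),(492,139),(579,302)]
P=[]
for a,b in zip(pt,ps): P.append(tri(a,b)[0]); print("pin",P[-1],tri(a,b)[1])
print(np.mean(P,0))
for a in pt: print(atz(T,t(a),78)[0])
print('mean',np.mean([atz(T,t(a),78)[0] for a in pt],0),np.mean([atz(S,s(a),78)[0] for a in ps],0))
```

```text
hub (array([581.47581214, -50.71920386,  99.81759226]), np.float64(0.28321422571811916))
post cap (array([602.33234672, 153.60354386,  90.14530525]), np.float64(0.11867983822093094))
knob (array([544.05892553, 131.23939726, 119.7792905 ]), np.float64(0.6468660932677136))
peg (array([611.39091342, 118.37371747,  69.92420892]), np.float64(1.2860019480089797))
bulge (array([ 481.33538893, -126.6078932 ,   77.69479898]), np.float64(0.9160254723044908)) [[ 481.52503818 -126.75527119   72.        ]] [[ 478.21745009 -130.45854119   72.        ]]
pin [652.46708336 -49.2005532   30.00392321] 108.59709819621733
pin [ 599.93566427 -175.16405819  -82.20331127] 20.58319170894503
pin [ 525.81495454 -113.18549905   64.61185885] 118.07198530535334
pin [534.41483402  12.4020469  190.33420479] 51.43161035222296
pin [606.75192445  51.63596555 182.0413334 ] 73.24495968272672
[583.87689213 -54.7024196   76.9576018 ]
[671.92615118 -92.24374168  78.        ]
[ 569.66741153 -149.97914143   78.        ]
[483.21224115 -70.14236213  78.        ]
[531.30270842  35.19623726  78.        ]
[648.27993123  22.82279666  78.        ]
mean [580.8776887  -50.86924226  78.        ] [581.82308653 -50.68454799  78.        ]
```

```bash
cat >> h.py <<'E'
def rel(s,pos,yaw):
    Rt=Ro.from_euler('xyz',s['tcp_rot']).as_matrix()
    G=Ro.from_euler('xyz',[np.pi,0,yaw]).as_matrix()
    return np.round(np.degrees(Ro.from_matrix(Rt.T@G).as_rotvec()),2),np.round(Rt.T@(np.array(pos)-s['eef_pos']),1)
E
python3 - <<'E'
from rig import r
from h import *
s=r.sense();print(s['clock'],rel(s,[544,131,200],np.radians(21)))
E
```

```text
0.95 (array([-0.  ,  0.  , -2.28]), array([ 557.3, -574.4,    1.2]))
```

Call:
play_rows(
  moves=[
    [[0,0,-2.3],[557,-574,0],0.5],
    [[0,0,-2.3],[557,-574,0],0.5],
    [[0,0,-2.3],[557,-574,0],0.5],
    [[0,0,-2.3],[557,-574,0],0.5],
    [[0,0,-2.3],[557,-574,0],0.5],
    [[0,0,-2.3],[557,-574,0],0.5],
    [[0,0,-2.3],[557,-574,0],0.5],
    [[0,0,-2.3],[557,-574,0],0.5],
    [[0,0,-2.3],[557,-574,0],0.5],
    [[0,0,-2.3],[557,-574,0],0.5],
    [[0,0,-2.3],[557,-574,0],0.5],
    [[0,0,-2.3],[557,-574,0],0.5],
    [[0,0,-2.3],[557,-574,0],0.5],
    [[0,0,-2.3],[557,-574,0],0.5],
    [[0,0,-2.3],[557,-574,0],0.5],
    [[0,0,-2.3],[557,-574,0],0.5],
    [[0,0,-2.3],[557,-574,0],0.5],
    [[0,0,-2.3],[557,-574,0],0.5],
    [[0,0,-2.3],[557,-574,0],0.5],
    [[0,0,-2.3],[557,-574,0],0.5],
  ],
  newtons=40,
)

```text
clock: 2.95
eef_pos: [543.4, 129.4, 201.3]
tcp_rot: [3.141, 0.0, 0.366]
contact_force: [-0.3, 0.7, -0.6]
opening: 0.503
```

Run:
```python
from rig import r
from h import *
s=r.sense();f=r.grab_frame("wrist")
print(s['clock'],s['eef_pos'],s['tcp_rot'],s['qpos'],s['opening'])
cv2.imwrite("pics/w1.png",f["color"][:,:,::-1])
print(proj(f,[[544,131,128],[602.3,153.6,90]],s))
```

```text
2.95 [543.43858052 129.35714217 201.25489101] [3.14144166e+00 2.91480943e-04 3.65670627e-01] [ 2.31126487e-01  2.50408989e-01  1.77670813e+00 -2.10210165e-04
  1.11474414e+00  1.43634477e+00] 0.5029940995074934
[[273.34852355 208.6507305 ]
 [273.19346558 132.20640447]]
```

View pics/w1.png

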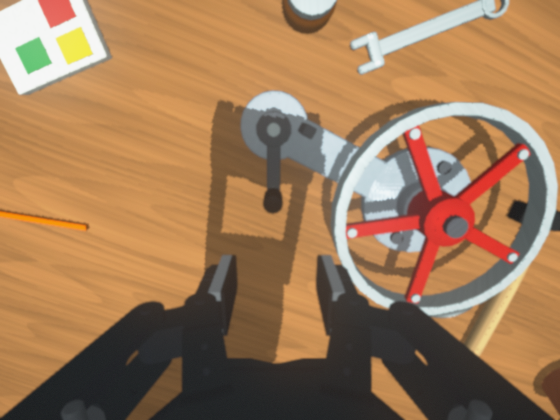

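Call:
play_rows(
  moves=[
    [[0,0,0],[1.5,-1,30],0.5],
    [[0,0,0],[1.5,-1,60],0.5],
    [[0,0,0],[1.5,-1,85],0.5],
    [[0,0,0],[1.5,-1,106],0.5],
    [[0,0,0],[1.5,-1,106],0.5],
    [[0,0,0],[1.5,-1,106],0.0],
    [[0,0,0],[1.5,-1,106],0.0],
    [[0,0,0],[1.5,-1,106],0.0],
    [[0,0,0],[1.5,-1,106],0.0],
    [[0,0,0],[1.5,-1,106],0.0],
    [[0,0,0],[1.5,-1,106],0.0],
  ],
  newtons=40,
)

```text
clock: 4.1
eef_pos: [546.3, 131.1, 97.9]
tcp_rot: [3.141, -0.004, 0.365]
contact_force: [-1.3, 0.1, 9.2]
opening: 0.003
```

Run:
```python
from rig import r
from h import *
s=r.sense();f=r.grab_frame("wrist")
print(s)
cv2.imwrite("pics/w2.png",f["color"][:,:,::-1])
post=np.array([602.3,153.6])
p=s['eef_pos'][:2]; R=np.linalg.norm(p-post); a=np.arctan2(*(p-post)[::-1]); print(R,np.degrees(a))
home=np.arctan2(-204.4,-20.9)
tot=(home-a)%(2*np.pi); print(np.degrees(tot))
y0=s['tcp_rot'][2]
for d in list(np.arange(0,np.degrees(tot),6))[1:]+[np.degrees(tot),np.degrees(tot)+2,np.degrees(tot)+4]:
    q=a+np.radians(d); print(round(d,1),*rel(s,[*(post+62*np.array([np.cos(q),np.sin(q)])),s['eef_pos'][2]],y0+np.radians(d)))
```

```text
{'clock': 4.1, 'qpos': array([ 2.33009333e-01,  3.75346372e-01,  1.86278045e+00, -3.08680187e-04,
        8.99342104e-01,  1.43853801e+00]), 'qvel': array([ 0.00036098, -0.00041347, -0.00061627,  0.00051099,  0.00134465,
       -0.00090486]), 'joint_efforts': array([-9.33947554e-02, -5.10163379e+01, -2.60158128e+01, -4.25327837e-02,
       -6.00307882e-01, -3.11274416e-04]), 'eef_pos': array([546.34658621, 131.10799512,  97.88407354]), 'tcp_rot': array([ 3.1408085 , -0.00405571,  0.36546078]), 'contact_force': array([-1.31627465,  0.14405856,  9.24112468]), 'wrist_torque': array([-0.01222401,  0.29701179, -0.00439575]), 'opening': 0.0033160122550871347}
60.304848873955855 -158.10099018708138
62.26275883476689
6.0 [ 0.06 -0.23 -6.  ] [-1.2  6.5  0. ]
12.0 [  0.07  -0.23 -12.  ] [-0.1 12.9  0. ]
18.0 [  0.08  -0.22 -18.  ] [ 1.7 19.1  0. ]
24.0 [  0.09  -0.22 -24.  ] [ 4.1 25.2  0. ]
30.0 [  0.1   -0.22 -30.  ] [ 7.1 30.9  0.1]
36.0 [  0.12  -0.21 -36.  ] [10.8 36.3  0.1]
42.0 [  0.13  -0.21 -42.  ] [14.9 41.2  0.1]
48.0 [  0.14  -0.2  -48.  ] [19.6 45.8  0.1]
54.0 [  0.15  -0.19 -54.  ] [24.7 49.8  0.1]
60.0 [  0.16  -0.19 -60.  ] [30.2 53.2  0.2]
62.3 [  0.17  -0.18 -62.26] [32.4 54.3  0.2]
64.3 [  0.17  -0.18 -64.26] [34.3 55.3  0.2]
66.3 [  0.17  -0.18 -66.26] [36.3 56.2  0.2]
```

View pics/w2.png

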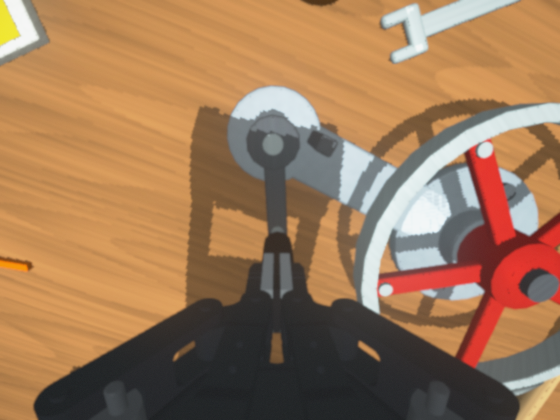

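Run:
```python
from rig import r
from h import *
s=r.sense();f=r.grab_frame("wrist")
print(proj(f,[[544,131,128],[544,131,96],[602.3,153.6,90],[546,131,98],[546,131,117]],s))
c=f["color"][:,:,::-1]
cv2.imwrite("pics/w3.png",cv2.resize(c[90:330,200:360],None,fx=2.5,fy=2.5,interpolation=cv2.INTER_CUBIC))
for n,(x,y) in {"top":(180,180),"scene":(290,210)}.items():
    g=r.grab_frame(n)["color"][:,:,::-1]
    cv2.imwrite(f"pics/{n}2.png",cv2.resize(g[y:y+80,x:x+80],None,fx=7,fy=7,interpolation=cv2.INTER_CUBIC))
```

```text
[[273.04454734 272.57862831]
 [273.4303795  247.43898539]
 [272.76165548 148.1660966 ]
 [274.52248654 246.10721576]
 [274.42182455 260.03673208]]
```

View pics/w3.png

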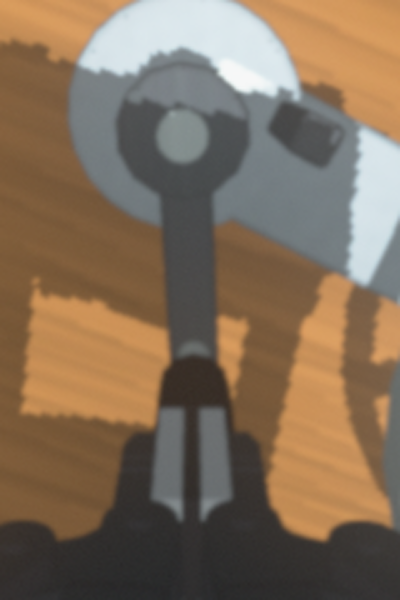

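View pics/scene2.png

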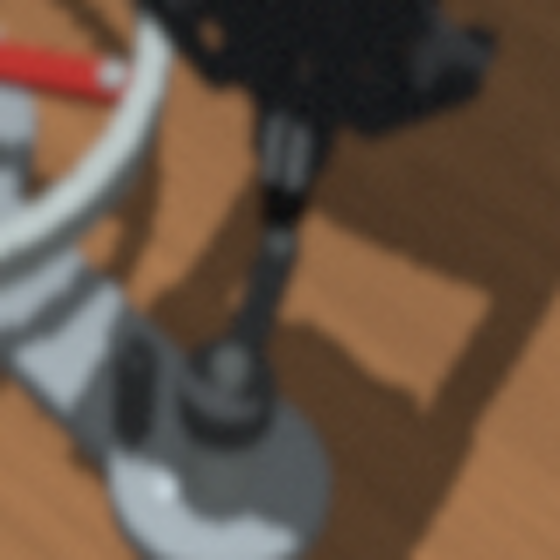

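View pics/top2.png

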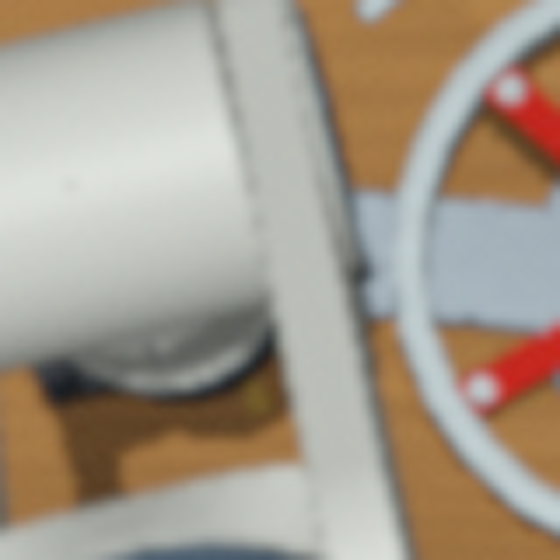

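Call:
play_rows(
  moves=[
    [[0,0,0],[0,0,0],0.6],
    [[0,0,0],[0,0,0],0.6],
    [[0,0,0],[0,0,0],0.6],
    [[0,0,0],[0,0,0],0.6],
  ],
)

```text
clock: 4.7
eef_pos: [546.4, 131.1, 98.0]
tcp_rot: [3.141, -0.004, 0.365]
contact_force: [0.5, 0.1, -0.4]
opening: 0.602
```

Run:
```python
from rig import r
from h import *
s=r.sense();f=r.grab_frame("wrist");print(s['contact_force'],s['eef_pos'],s['opening'])
c=f["color"][:,:,::-1]
cv2.imwrite("pics/w4.png",cv2.resize(c[90:330,160:390],None,fx=2.5,fy=2.5,interpolation=cv2.INTER_CUBIC))
g=r.grab_frame("scene")["color"][:,:,::-1]; x,y=290,210
cv2.imwrite(f"pics/scene4.png",cv2.resize(g[y:y+80,x:x+80],None,fx=7,fy=7,interpolation=cv2.INTER_CUBIC))
```

```text
[ 0.53725882  0.09794658 -0.38820585] [546.36915056 131.072081    98.00106874] 0.6021245926844523
```

View pics/w4.png

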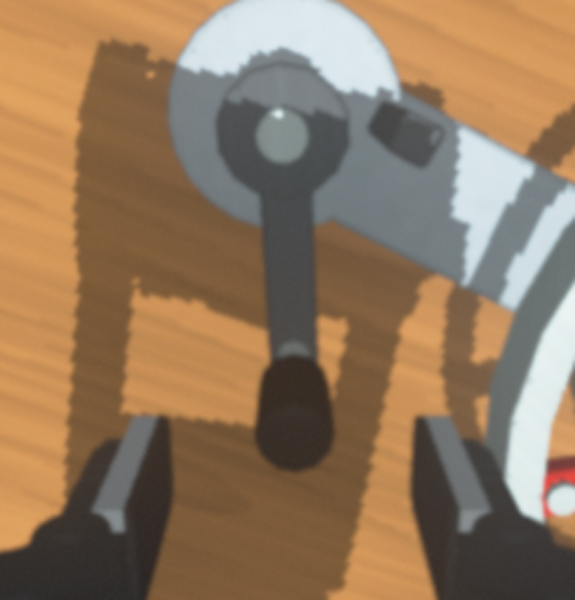

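View pics/scene4.png

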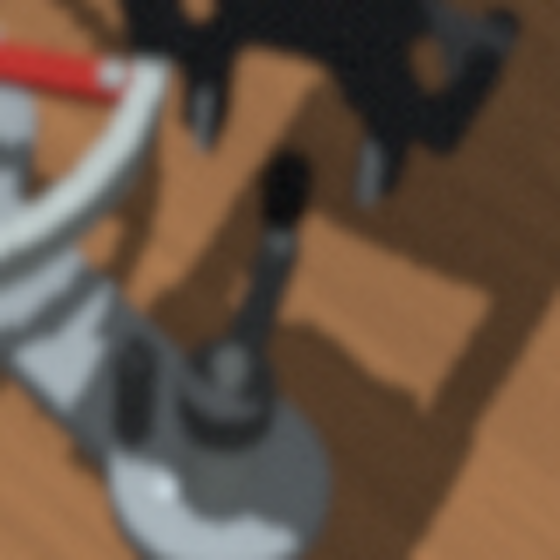

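Run:
```python
from rig import r
from h import *
s=r.sense();f=r.grab_frame("wrist")
for z in (128,110,98): print(z,atz(f,[278,265],z,s))
s1=dict(eef_pos=np.array([543.4386,129.357,201.255]),tcp_rot=np.array([3.14144,2.9e-4,.36567]))
for z in (128,110,98): print(z,atz(f,[273,203],z,s1))
# fingertip locate: project tool points
Rt=Ro.from_euler('xyz',s['tcp_rot']).as_matrix()
for p in [(0,0,0),(11,0,0),(-11,0,0),(11,26,-8),(0,26,-8),(-11,26,-8)]: print(p,proj(f,Rt@np.array(p)+s['eef_pos'],s))
print(atz(f,[273,144],90,s),atz(f,[273,144],95,s))
```

```text
128 [[549.23405356 130.14192317 128.        ]]
110 [[540.18301787 126.50132098 110.        ]]
98 [[534.14899408 124.07425285  98.        ]]
128 [[548.69850043 133.10680915 128.        ]]
110 [[543.57391894 131.32985881 110.        ]]
98 [[540.15753128 130.14522525  98.        ]]
(0, 0, 0) [[274.58291192 245.53752822]]
(11, 0, 0) [[274.55512416 229.50171283]]
(-11, 0, 0) [[274.61003607 260.97742479]]
(11, 26, -8) [[317.79154042 234.44148143]]
(0, 26, -8) [[316.98213674 251.03642775]]
(-11, 26, -8) [[316.193999   266.98643792]]
[[604.56999167 154.31943184  90.        ]] [[605.01467019 154.4449281   95.        ]]
```

Call:
play_rows(
  moves=[
    [[0,0,0],[3,1,8],0.6],
    [[0,0,0],[3,1,16],0.6],
    [[0,0,0],[3,1,24],0.6],
    [[0,0,0],[3,1,24],0.6],
  ],
)

```text
clock: 5.25
eef_pos: [548.3, 130.9, 72.0]
tcp_rot: [3.141, -0.001, 0.365]
contact_force: [-0.5, -0.2, -0.2]
opening: 0.601
```

Run:
```python
from rig import r
from h import *
s=r.sense();f=r.grab_frame("wrist");print(s['contact_force'],s['eef_pos'],s['opening'])
c=f["color"][:,:,::-1]
cv2.imwrite("pics/w5.png",cv2.resize(c[90:330,160:390],None,fx=2.5,fy=2.5,interpolation=cv2.INTER_CUBIC))
g=r.grab_frame("scene")["color"][:,:,::-1]; x,y=290,210
cv2.imwrite(f"pics/scene5.png",cv2.resize(g[y:y+80,x:x+80],None,fx=7,fy=7,interpolation=cv2.INTER_CUBIC))
```

```text
[-0.51746769 -0.1567054  -0.2240579 ] [548.29883429 130.93071849  72.01304315] 0.6013122079148038
```

View pics/w5.png

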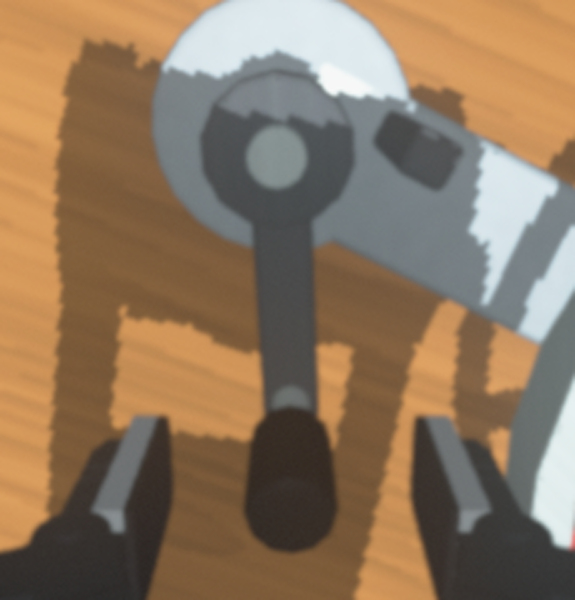

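View pics/scene5.png

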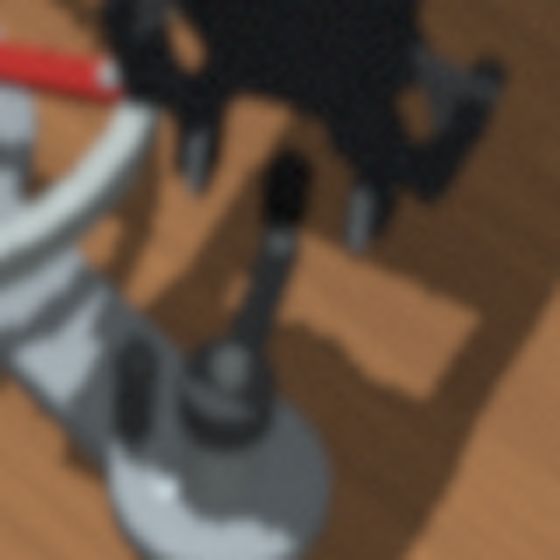

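Call:
play_rows(
  moves=[
    [[0,0,0],[0,0,0],0.0],
    [[0,0,0],[0,0,0],0.0],
    [[0,0,0],[0,0,0],0.0],
    [[0,0,0],[0,0,0],0.0],
    [[0,0,0],[0,0,0],0.0],
  ],
  newtons=40,
)

```text
clock: 5.85
eef_pos: [549.3, 131.2, 73.6]
tcp_rot: [3.141, -0.003, 0.366]
contact_force: [-0.8, 0.3, 4.2]
opening: 0.192
```

Run:
```python
from rig import r
from h import *
s=r.sense()
print(s['contact_force'],s['eef_pos'],s['opening'],s['clock'])
post=np.array([603,153.8])
p=s['eef_pos'][:2]; R=np.linalg.norm(p-post); a=np.arctan2(*(p-post)[::-1]); print(R,np.degrees(a))
home=np.arctan2(-204.4,-20.9)
tot=(home-a)%(2*np.pi); print(np.degrees(tot))
y0=s['tcp_rot'][2]
for d in list(np.arange(0,np.degrees(tot),6))[1:]+[np.degrees(tot),np.degrees(tot)+2,np.degrees(tot)+4]:
    q=a+np.radians(d); print(round(d,1),*rel(s,[*(post+R*np.array([np.cos(q),np.sin(q)])),s['eef_pos'][2]],y0+np.radians(d)))
```

```text
[-0.81536444  0.28520383  4.16343366] [549.2506183  131.21130627  73.57793383] 0.19185712544026365 5.85
58.30304552129902 -157.20495172558716
61.36672037327268
6.0 [ 0.05 -0.17 -6.  ] [0.5 6.1 0. ]
12.0 [  0.06  -0.17 -12.  ] [ 1.7 12.1  0. ]
18.0 [  0.07  -0.17 -18.  ] [ 3.4 17.9  0. ]
24.0 [  0.07  -0.17 -24.  ] [ 5.8 23.5  0. ]
30.0 [  0.08  -0.16 -30.  ] [ 8.7 28.9  0. ]
36.0 [  0.09  -0.16 -36.  ] [12.2 33.9  0.1]
42.0 [  0.1   -0.16 -42.  ] [16.2 38.5  0.1]
48.0 [  0.11  -0.15 -48.  ] [20.7 42.7  0.1]
54.0 [  0.12  -0.15 -54.  ] [25.5 46.4  0.1]
60.0 [  0.13  -0.14 -60.  ] [30.8 49.5  0.1]
61.4 [  0.13  -0.14 -61.37] [32.  50.2  0.1]
63.4 [  0.13  -0.14 -63.37] [33.8 51.1  0.1]
65.4 [  0.13  -0.14 -65.37] [35.7 51.9  0.1]
```

Call:
play_rows(
  moves=[
    [[0,0,-4],[0.2,4.1,0],0.0],
    [[0,0,-8],[0.7,8.3,0],0.0],
    [[0,0,-12],[1.5,12.4,0],0.0],
    [[0,0,-16],[2.6,16.4,0],0.0],
    [[0,0,-20],[4,20.4,0],0.0],
    [[0,0,-24],[5.7,24.2,0],0.0],
    [[0,0,-28],[7.7,28,0],0.0],
    [[0,0,-32],[10,31.6,0],0.0],
    [[0,0,-36],[12.5,35,0],0.0],
    [[0,0,-40],[15.3,38.2,0],0.0],
    [[0,0,-44],[18.3,41.2,0],0.0],
    [[0,0,-48],[21.5,44,0],0.0],
    [[0,0,-48],[21.5,44,0],0.0],
  ],
)

```text
clock: 7.15
eef_pos: [585.4, 98.4, 73.6]
tcp_rot: [3.139, -0.003, 1.204]
contact_force: [0.6, 3.7, -0.6]
opening: 0.193
```

Run:
```python
from rig import r
from h import *
s=r.sense()
print(s['contact_force'],s['eef_pos'],s['opening'],s['clock'],s['qpos'])
f=r.grab_frame("wrist")
cv2.imwrite("pics/w6.png",f["color"][:,:,::-1])
post=np.array([603,153.8])
p=s['eef_pos'][:2]; R=np.linalg.norm(p-post); a=np.arctan2(*(p-post)[::-1]); print(R,np.degrees(a))
home=np.arctan2(-204.4,-20.9)
tot=(home-a)%(2*np.pi); print(np.degrees(tot))
y0=s['tcp_rot'][2]
for d in [4,8,12,16,20]:
    q=a+np.radians(d); print(round(d,1),*rel(s,[*(post+R*np.array([np.cos(q),np.sin(q)])),s['eef_pos'][2]],y0+np.radians(d)))
```

```text
[ 0.6174359   3.68276872 -0.63155233] [585.43216448  98.39137968  73.61814199] 0.19294843474030557 7.15 [1.63383187e-01 4.50679491e-01 1.80780064e+00 1.24050093e-03
 8.79447280e-01 5.29330231e-01]
58.12696491422557 -107.59171853348977
11.753487181175275
4 [ 0.16 -0.15 -4.  ] [0.4 4.  0. ]
8 [ 0.16 -0.14 -8.  ] [1. 8. 0.]
12 [  0.17  -0.14 -12.  ] [ 2. 12.  0.]
16 [  0.17  -0.13 -16.  ] [ 3.2 15.9  0.1]
20 [  0.18  -0.13 -20.  ] [ 4.7 19.6  0.1]
```

View pics/w6.png

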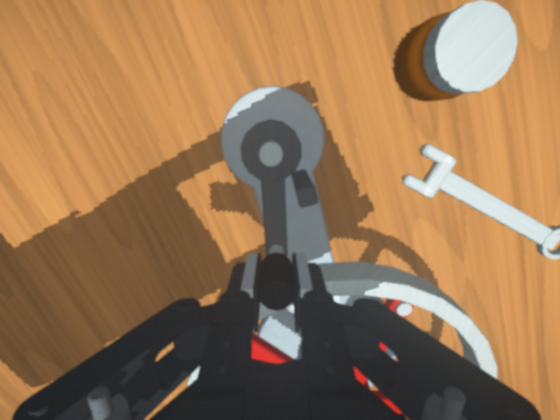

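Call:
play_rows(
  moves=[
    [[0,0,-3],[0.2,3,0],0.0],
    [[0,0,-6],[0.6,6,0],0.0],
    [[0,0,-9],[1.2,9,0],0.0],
    [[0,0,-11],[1.6,11,0],0.0],
    [[0,0,-12],[2,12,0],0.0],
    [[0,0,-12],[2,12,0],0.0],
    [[0,0,-12],[2,12,0],0.0],
  ],
)

```text
clock: 7.9
eef_pos: [596.9, 95.9, 73.6]
tcp_rot: [3.139, -0.002, 1.41]
contact_force: [-4.1, 2.0, 3.3]
opening: 0.194
```

Call:
play_rows(
  moves=[
    [[0,0,-1],[0,1,0],0.0],
    [[0,0,-2],[0,2,0],0.0],
    [[0,0,-2],[0,2,0],0.0],
  ],
)

```text
clock: 8.2
eef_pos: [598.1, 95.7, 73.6]
tcp_rot: [3.14, -0.002, 1.445]
contact_force: [-5.9, 2.0, 4.9]
opening: 0.19
```

Run:
```python
from rig import r
from h import *
s=r.sense()
print(s['contact_force'],s['eef_pos'],s['tcp_rot'],s['opening'],s['clock'],s['qpos'])
f=r.grab_frame("wrist")
cv2.imwrite("pics/w7.png",f["color"][:,:,::-1])
```

```text
[-5.87479527  2.04538128  4.92269914] [598.05668712  95.70672326  73.57770634] [ 3.14033250e+00 -1.64932446e-03  1.44542974e+00] 0.18963132312152248 8.2 [1.55446961e-01 4.67352002e-01 1.77914432e+00 1.58552766e-03
 8.93429061e-01 2.79821897e-01]
```

View pics/w7.png

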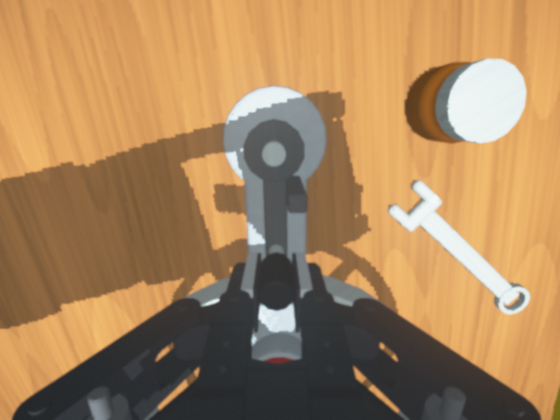

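Call:
play_rows(
  moves=[
    [[0,0,-1],[0,1,0],0.0],
    [[0,0,-1],[0,2,0],0.0],
    [[0,0,-1],[0,2,0],0.0],
  ],
)

```text
clock: 8.55
eef_pos: [598.0, 96.1, 73.5]
tcp_rot: [-3.139, -0.002, 1.463]
contact_force: [-11.6, 4.9, 9.0]
opening: 0.19
```

Call:
play_rows(
  moves=[
    [[0,0,0],[0,1.5,0],0.0],
    [[0,0,0],[0,3,0],0.0],
    [[0,0,0],[0,3,0],0.0],
  ],
)

```text
clock: 8.85
eef_pos: [597.8, 96.1, 73.4]
tcp_rot: [-3.133, -0.001, 1.464]
contact_force: [-15.3, 4.5, 12.6]
opening: 0.193
```

Call:
play_rows(
  moves=[
    [[0,0,0],[0,-2,0],0.0],
    [[0,0,0],[0,-2,0],0.5],
    [[0,0,0],[0,-2,0],0.5],
    [[0,0,0],[0,-2,0],0.5],
    [[0,0,0],[0,-2,-40],0.5],
    [[0,0,0],[0,-2,-80],0.3],
    [[0,0,0],[-40,-2,-120],0.0],
    [[0,0,0],[-80,-2,-170],0.0],
    [[0,0,0],[-130,-2,-200],0.0],
    [[0,0,0],[-180,-2,-200],0.0],
    [[0,0,0],[-200,-2,-200],0.0],
    [[0,0,0],[-200,-2,-200],0.0],
  ],
)

```text
clock: 10.05
eef_pos: [576.0, -108.0, 274.5]
tcp_rot: [-3.135, 0.001, 1.46]
contact_force: [1.0, 1.9, 1.5]
opening: 0.001
```

Run:
```python
from rig import r
from h import *
s=r.sense()
print(s['contact_force'],s['eef_pos'],s['tcp_rot'],s['opening'],s['clock'],s['qpos'])
f=r.grab_frame("wrist")
cv2.imwrite("pics/w8.png",cv2.resize(f["color"][:,:,::-1],None,fx=1.42,fy=1.42,interpolation=cv2.INTER_CUBIC))
t=np.array([-20.9,-204.4])/205.4
for P in [[581.3,-50.8,104],[602.5,153.7,90],[481,-127,72],[581.3+20.9*124.5/205.5,-50.8+204.4*124.5/205.5,72]]: print(P,proj(f,P,s)*1.42)
```

```text
[0.95668844 1.88557231 1.47847514] [ 575.97458359 -107.9655624   274.4739858 ] [-3.13483664e+00  8.13289774e-04  1.45969676e+00] 0.0007652015232385932 10.05 [-1.87016023e-01  2.35119583e-01  1.62962112e+00 -1.37987089e-03
  1.28352709e+00 -7.55183247e-02]
[581.3, -50.8, 104] [[391.30449886 189.62040517]]
[602.5, 153.7, 90] [[ 389.04523772 -111.00789092]]
[481, -127, 72] [[293.77474543 283.3023884 ]]
[593.9620437956204, 73.03357664233576, 72] [[390.09836868  25.01455721]]
```

View pics/w8.png

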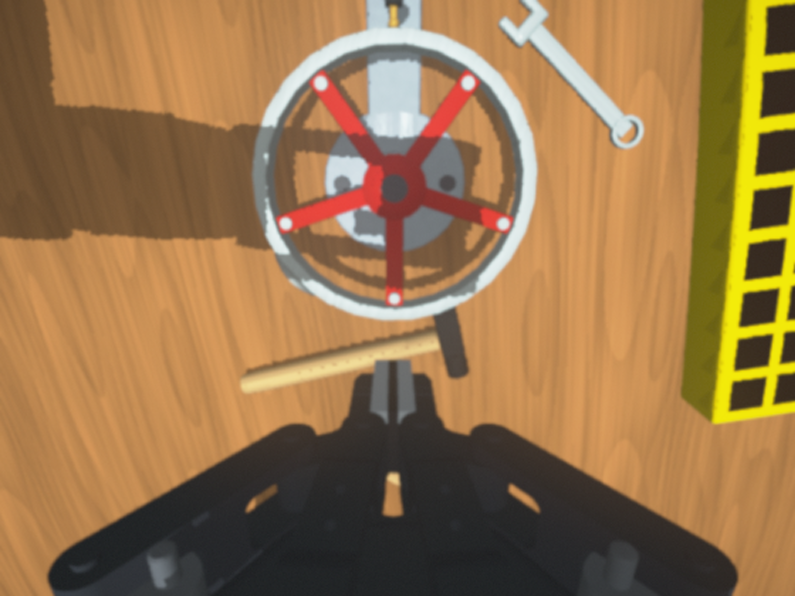

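Run:
```python
from rig import r
from h import *
s=r.sense()
f=r.grab_frame("wrist")
np.save("w8.npy",f["color"]);
c=f["color"][:,:,::-1]
cv2.imwrite("pics/w9.png",cv2.resize(c[130:230,165:325],None,fx=5,fy=5,interpolation=cv2.INTER_CUBIC))
A=np.array([581.3,-50.8])
pins=np.array([(468,83),(503,223),(394,298),(286,223),(320,82)])/1.42
P=atz(f,pins,78,s)[:,:2]; print(P.mean(0)); ax=P.mean(0)
d=P-ax; print(np.degrees(np.arctan2(d[:,1],d[:,0])),np.linalg.norm(d,axis=1))
for z in (60,72,85):
  b=atz(f,np.array([(288,270)])/1.42,z,s)[:,:2]-ax; print(z,np.degrees(np.arctan2(b[:,1],b[:,0]))%360,np.linalg.norm(b,axis=1))
```

```text
[583.40839704 -47.15628342]
[  47.51276944  -24.29998203  -96.32044076 -168.19091607  119.74114021] [ 99.68003613 100.00301159  99.96064033  99.64377468 100.64902322]
60 [211.39358681] [127.54552072]
72 [211.17074911] [123.16860192]
85 [210.91075856] [118.42920417]
```

View pics/w9.png

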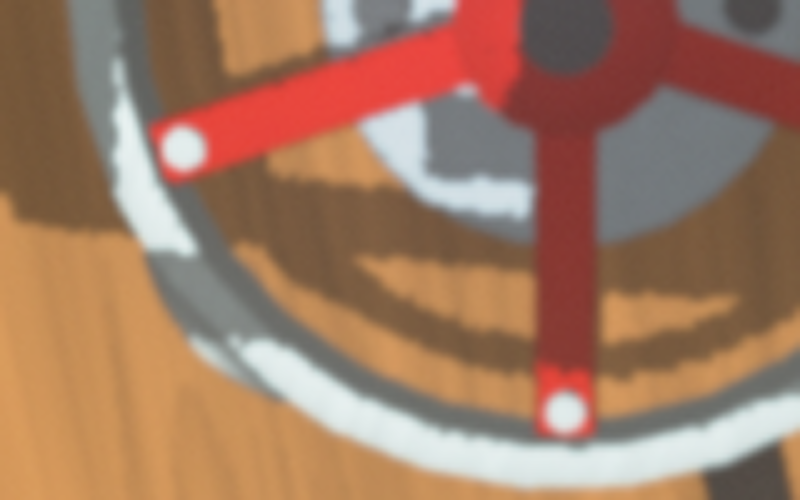

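Run:
```python
from rig import r
from h import *
s=r.sense()
f=r.grab_frame("wrist")
ax=np.array([583.4,-47.2])
for z in (60,66,72,80):
  b=atz(f,np.array([(150,265),(205,350),(225,370),(285,400)])/5+[165,130],z,s)[:,:2]-ax; print(z,np.degrees(np.arctan2(b[:,1],b[:,0]))%360,np.linalg.norm(b,axis=1))
A=np.array([582,-49.5])
for ph,R,z in [(-4,82,140),(-4,82,31)]:
  p=A+R*np.array([np.cos(np.radians(ph)),np.sin(np.radians(ph))]); print(p,rel(s,[*p,z],np.radians(ph+180)))
```

```text
60 [204.60787724 216.34261275 219.62362116 227.37526639] [129.35081367 133.03418613 133.35788925 129.57424684]
66 [204.48030468 216.23755222 219.52493531 227.28986354] [127.15150216 130.72366586 131.02897165 127.27608262]
72 [204.34824194 216.12871139 219.42267819 227.20132003] [124.9528432  128.41360093 128.70045682 124.97821158]
80 [204.16475658 215.97734997 219.28043794 227.07807035] [122.02237397 125.33426619 125.59643567 121.91486823]
[663.80025212 -55.22003085] (array([ -0.32,  -0.47, -92.27]), array([ 57.9,  83.2, 132.6]))
[663.80025212 -55.22003085] (array([ -0.32,  -0.47, -92.27]), array([ 57.7,  84.1, 241.6]))
```

Call:
play_rows(
  moves=[
    [[0,0,-20],[20,40,0],0.0],
    [[0,0,-50],[40,70,40],0.0],
    [[0,0,-98],[67,82,100],0.0],
    [[0,0,-98],[67,82,120],0.0],
    [[0,0,-98],[67,82,120],0.0],
    [[0,0,-98],[67,82,120],0.0],
    [[0,0,-98],[67,82,120],0.0],
    [[0,0,-98],[67,82,120],0.0],
    [[0,0,-98],[67,82,120],0.0],
    [[0,0,-98],[67,82,120],0.0],
    [[0,0,-98],[67,82,120],0.0],
    [[0,0,-98],[67,82,120],0.0],
    [[0,0,-98],[67,82,120],0.0],
  ],
)

```text
clock: 11.5
eef_pos: [663.4, -43.1, 151.7]
tcp_rot: [3.138, -0.01, -3.107]
contact_force: [0.3, -0.8, 0.4]
opening: -0.001
```

Run:
```python
from rig import r
from h import *
s=r.sense()
print(s['contact_force'],s['eef_pos'],s['tcp_rot'],s['opening'],s['clock'],s['qpos'])
f=r.grab_frame("wrist")
cv2.imwrite("pics/w10.png",f["color"][:,:,::-1])
A=np.array([582,-49.5])
for ph,R,z in [(2,82,140),(2,82,31)]:
  p=A+R*np.array([np.cos(np.radians(ph)),np.sin(np.radians(ph))]); print(p,rel(s,[*p,z],np.radians(ph+180)))
```

```text
[ 0.26996529 -0.78449655  0.385488  ] [663.40028617 -43.11527103 151.69327326] [ 3.13822667 -0.00989845 -3.107401  ] -0.001313923914146164 11.5 [-0.06846518  0.46573556  1.57772164  0.00260787  1.10832807 -1.67461192]
[663.95004782 -46.63824127] (array([ 0.19, -0.57, -0.04]), array([-0.5, -3.6, 11.7]))
[663.95004782 -46.63824127] (array([ 0.19, -0.57, -0.04]), array([ -1.6,  -3.9, 120.7]))
```

View pics/w10.png

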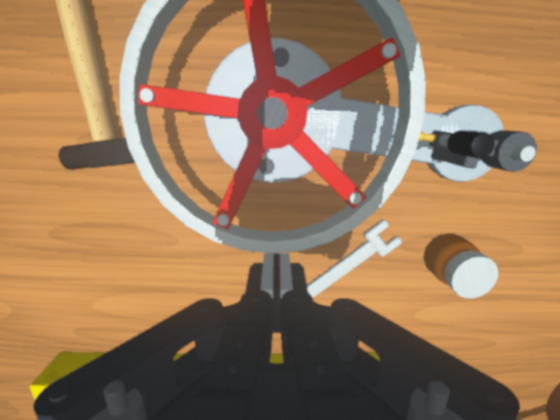

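Call:
play_rows(
  moves=[
    [[0,0,0],[-1,-3,30],0.0],
    [[0,0,0],[-1,-3,55],0.0],
    [[0,0,0],[-1,-3,75],0.0],
    [[0,0,0],[-1,-3,85],0.0],
    [[0,0,0],[-1,-3,95],0.0],
    [[0,0,0],[-1,-3,95],0.0],
  ],
)

```text
clock: 12.15
eef_pos: [663.1, -45.7, 55.8]
tcp_rot: [3.138, -0.011, -3.11]
contact_force: [0.6, -0.3, -0.8]
opening: -0.001
```

Run:
```python
from rig import r
from h import *
s=r.sense()
print(s['contact_force'],s['eef_pos'],s['tcp_rot'],s['opening'],s['clock'])
f=r.grab_frame("wrist")
cv2.imwrite("pics/w11.png",f["color"][:,:,::-1])
f=r.grab_frame("scene")
cv2.imwrite("pics/s11.png",cv2.resize(f["color"][140:300,180:380,::-1],None,fx=4,fy=4,interpolation=cv2.INTER_CUBIC)[:600])
```

```text
[ 0.55263557 -0.30478519 -0.78581927] [663.08497765 -45.69648854  55.81087663] [ 3.13812599 -0.01119699 -3.11030491] -0.0011970105840963935 12.15
```

View pics/w11.png

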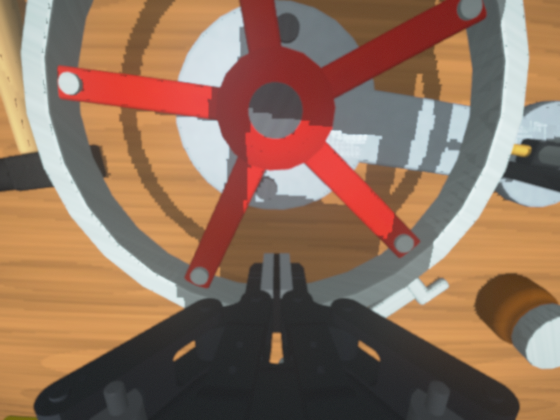

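View pics/s11.png

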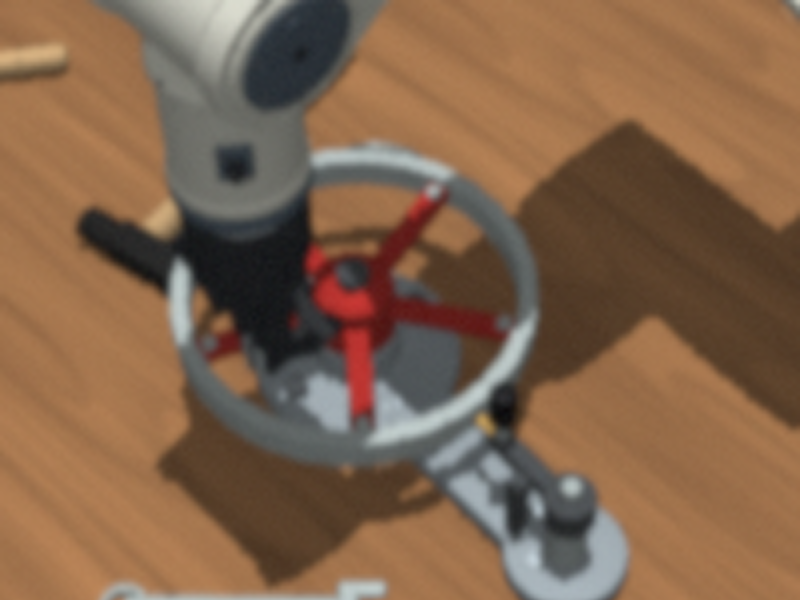

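Call:
play_rows(
  moves=[
    [[0,0,0],[0,0,5],0.0],
    [[0,0,0],[0,0,10],0.0],
    [[0,0,0],[0,0,15],0.0],
    [[0,0,0],[0,0,15],0.0],
  ],
)

```text
clock: 12.65
eef_pos: [663.4, -45.9, 41.6]
tcp_rot: [3.138, -0.01, -3.11]
contact_force: [-0.9, 0.1, -0.3]
opening: -0.001
```

Call:
play_rows(
  moves=[
    [[0,0,0],[0,0,4],0.0],
    [[0,0,0],[0,0,8],0.0],
    [[0,0,0],[0,0,10],0.0],
    [[0,0,0],[0,0,10],0.0],
  ],
)

```text
clock: 13.05
eef_pos: [663.0, -45.8, 31.1]
tcp_rot: [3.138, -0.011, -3.11]
contact_force: [0.5, 0.0, 0.5]
opening: 0.002
```

Run:
```python
from rig import r
from h import *
s=r.sense()
print(s['contact_force'],s['eef_pos'],s['tcp_rot'],s['opening'],s['clock'])
f=r.grab_frame("wrist")
cv2.imwrite("pics/w12.png",f["color"][:,:,::-1])
f=r.grab_frame("scene")
cv2.imwrite("pics/s12.png",cv2.resize(f["color"][140:300,180:380,::-1],None,fx=4,fy=4,interpolation=cv2.INTER_CUBIC)[:600])
```

```text
[0.51165247 0.04601171 0.54772302] [662.97939095 -45.83029256  31.07661376] [ 3.13816573 -0.01084255 -3.11028959] 0.002298751542072604 13.05
```

View pics/w12.png

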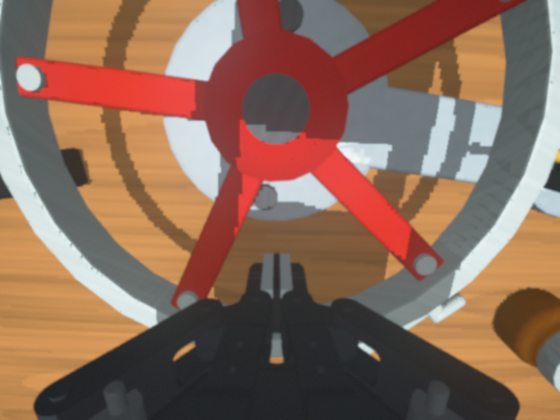

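View pics/s12.png

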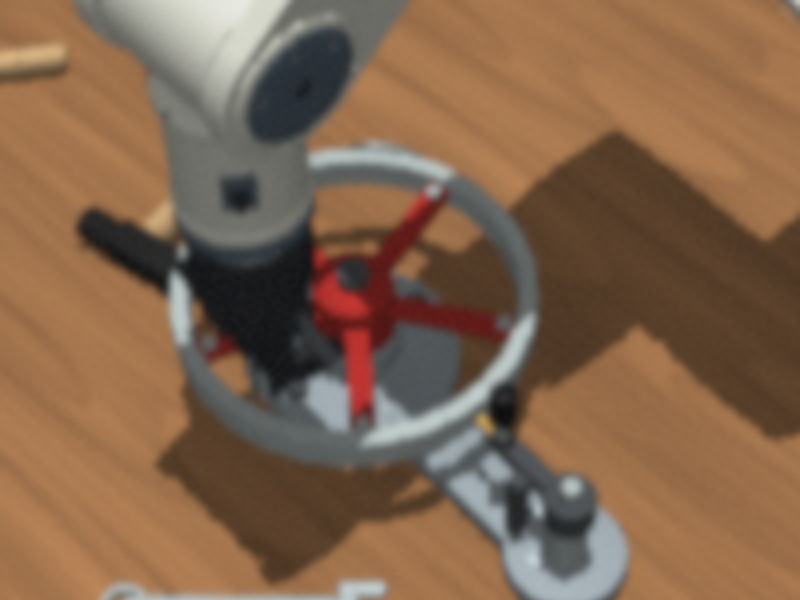

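Call:
play_rows(
  moves=[
    [[0,0,2],[0,-2.9,3],0.0],
    [[0,0,4],[0.2,-5.7,3],0.0],
    [[0,0,6],[0.4,-8.6,3],0.0],
    [[0,0,8],[0.8,-11.4,3],0.0],
    [[0,0,10],[1.2,-14.2,3],0.0],
    [[0,0,12],[1.8,-17,3],0.0],
    [[0,0,14],[2.4,-19.8,3],0.0],
    [[0,0,16],[3.2,-22.6,3],0.0],
    [[0,0,18],[4,-25.3,3],0.0],
    [[0,0,18],[4,-25.3,3],0.0],
  ],
)

```text
clock: 14.15
eef_pos: [660.2, -71.4, 28.7]
tcp_rot: [3.141, -0.01, 2.858]
contact_force: [-0.7, -0.4, 0.0]
opening: -0.001
```

```bash
cat > st.py <<'E'
from rig import r
from h import *
import sys
s=r.sense()
A=np.array([582,-49.5]); d=s['eef_pos'][:2]-A
ph=np.degrees(np.arctan2(d[1],d[0])); ra=d/np.linalg.norm(d); F=s['contact_force'][:2]
print(s['clock'],s['contact_force'],s['eef_pos'],'R',np.linalg.norm(d),'phi',ph,'yaw',np.degrees(s['tcp_rot'][2]),'Frad',F@ra,'Ftan',F@np.array([-ra[1],ra[0]]),s['qpos'])
f=r.grab_frame("wrist")
cv2.imwrite(f"pics/{sys.argv[1]}.png",f["color"][:,:,::-1])
E
python3 st.py w13
```

```text
14.15 [-0.66546348 -0.35021033  0.00596481] [660.16466643 -71.39365536  28.73277188] R 81.172946369864 phi -15.647377398150562 yaw 163.75305007554198 Frad -0.5463439319094245 Ftan -0.5167177403258101 [-0.11106737  0.60587642  1.65407493  0.00247596  0.89185302 -1.39986484]
```

View pics/w13.png

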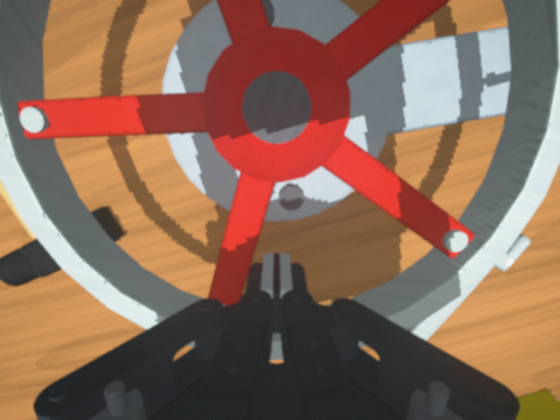

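Call:
play_rows(
  moves=[
    [[0,0,2.5],[0.1,-3.6,0],0.0],
    [[0,0,5],[0.3,-7.1,0],0.0],
    [[0,0,7.5],[0.7,-10.7,0],0.0],
    [[0,0,10],[1.2,-14.2,0],0.0],
    [[0,0,12.5],[1.9,-17.7,0],0.0],
    [[0,0,15],[2.8,-21.2,0],0.0],
    [[0,0,17.5],[3.8,-24.7,0],0.0],
    [[0,0,20],[4.9,-28,0],0.0],
    [[0,0,22.5],[6.2,-31.4,0],0.0],
    [[0,0,25],[7.7,-34.7,0],0.0],
  ],
)

```text
clock: 15.2
eef_pos: [643.3, -102.3, 28.8]
tcp_rot: [-3.138, -0.009, 2.422]
contact_force: [0.8, 2.5, -0.5]
opening: -0.001
```

```bash
python3 st.py w14
```

```text
15.2 [ 0.75741372  2.54773015 -0.47419012] [ 643.34363226 -102.31681146   28.83552719] R 80.94848233235187 phi -40.72842094926961 yaw 138.78463805673007 Frad -1.0883523955364243 Ftan 2.4248904163087004 [-0.16097684  0.59000883  1.68448971  0.00217283  0.87695373 -1.01384475]
```

View pics/w14.png

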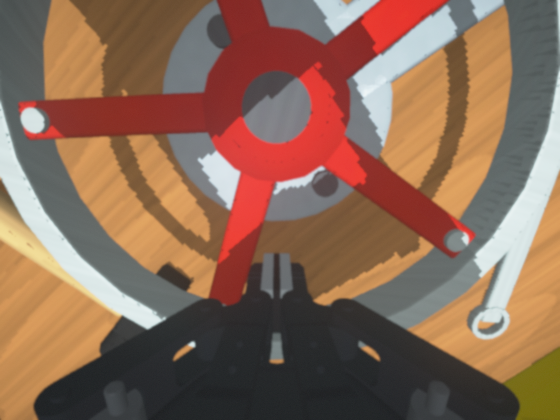

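Run:
```python
from rig import r
from h import *
s=r.sense();f=r.grab_frame("wrist")
for A in ([582,-49.5],[583.4,-47.2]):
  P=atz(f,[(458,241),(33,120)],78,s)[:,:2]-A
  print(np.degrees(np.arctan2(P[:,1],P[:,0])),np.linalg.norm(P,axis=1))
```

```text
[  14.20951762 -129.18745666] [101.66714639 100.3150231 ]
[  13.12630459 -128.98262545] [ 99.76323091 102.9829752 ]
```

Call:
play_rows(
  moves=[
    [[0,0,2.5],[0.1,-3.6,0],0.0],
    [[0,0,5],[0.3,-7.1,0],0.0],
    [[0,0,7.5],[0.7,-10.7,0],0.0],
    [[0,0,10],[1.2,-14.2,0],0.0],
    [[0,0,12.5],[1.9,-17.7,0],0.0],
    [[0,0,15],[2.8,-21.2,0],0.0],
    [[0,0,17.5],[3.8,-24.7,0],0.0],
    [[0,0,20],[4.9,-28,0],0.0],
    [[0,0,22.5],[6.2,-31.4,0],0.0],
    [[0,0,25],[7.7,-34.7,0],0.0],
    [[0,0,27.5],[9.3,-37.9,0],0.0],
    [[0,0,30],[11,-41,0],0.0],
    [[0,0,32.5],[12.8,-44.1,0],0.0],
    [[0,0,35],[14.8,-47,0],0.0],
    [[0,0,37.5],[16.9,-49.9,0],0.0],
    [[0,0,40],[19.2,-52.7,0],0.0],
    [[0,0,42.5],[21.5,-55.4,0],0.0],
    [[0,0,45],[24,-58,0],0.0],
  ],
)

```text
clock: 17.1
eef_pos: [587.4, -130.4, 29.6]
tcp_rot: [-3.133, -0.003, 1.638]
contact_force: [1.7, -0.3, -0.6]
opening: -0.001
```

```bash
python3 st.py w15
```

```text
17.1 [ 1.6596388  -0.27933336 -0.57510572] [ 587.41623568 -130.42715596   29.58182582] R 81.10820045196472 phi -86.1710585649725 yaw 93.85966910047057 Frad 0.3895370500608821 Ftan 1.6372809665699481 [-2.21434630e-01  5.28285214e-01  1.80046777e+00  9.93671197e-04
  8.21959514e-01 -2.89492423e-01]
```

View pics/w15.png

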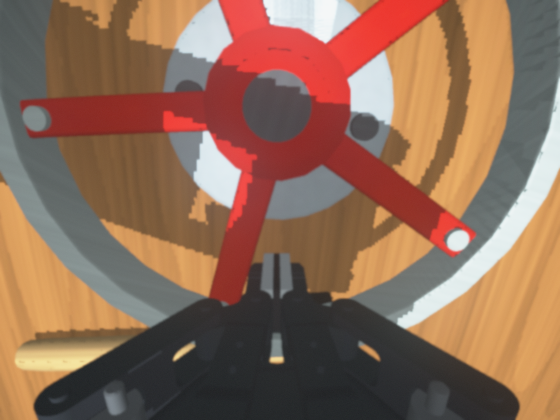

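Call:
play_rows(
  moves=[
    [[0,0,2.5],[0.1,-3.6,0],0.0],
    [[0,0,5],[0.3,-7.1,0],0.0],
    [[0,0,7.5],[0.7,-10.7,0],0.0],
    [[0,0,10],[1.2,-14.2,0],0.0],
    [[0,0,12.5],[1.9,-17.7,0],0.0],
    [[0,0,15],[2.8,-21.2,0],0.0],
    [[0,0,17.5],[3.8,-24.7,0],0.0],
    [[0,0,20],[4.9,-28,0],0.0],
    [[0,0,22.5],[6.2,-31.4,0],0.0],
    [[0,0,25],[7.7,-34.7,0],0.0],
    [[0,0,27.5],[9.3,-37.9,0],0.0],
    [[0,0,30],[11,-41,0],0.0],
    [[0,0,32.5],[12.8,-44.1,0],0.0],
    [[0,0,35],[14.8,-47,0],0.0],
    [[0,0,37.5],[16.9,-49.9,0],0.0],
  ],
)

```text
clock: 18.65
eef_pos: [536.3, -116.9, 30.2]
tcp_rot: [-3.133, 0.003, 0.982]
contact_force: [1.8, -0.9, -1.7]
opening: -0.001
```

```bash
python3 st.py w16
python3 - <<'E'
from rig import r
from h import *
f=r.grab_frame("scene")
cv2.imwrite("pics/s16.png",cv2.resize(f["color"][140:300,180:380,::-1],None,fx=4,fy=4,interpolation=cv2.INTER_CUBIC)[:600])
E
```

```text
18.65 [ 1.82125572 -0.94248368 -1.72475527] [ 536.29663016 -116.86324289   30.19618276] R 81.40395879401369 phi -124.15538344259667 yaw 56.26454110095779 Frad -0.24260204185349524 Ftan 2.036269167258437 [-2.17593575e-01  4.64582270e-01  1.91807475e+00  6.50418449e-04
  7.67960190e-01  3.70743582e-01]
```

View pics/w16.png

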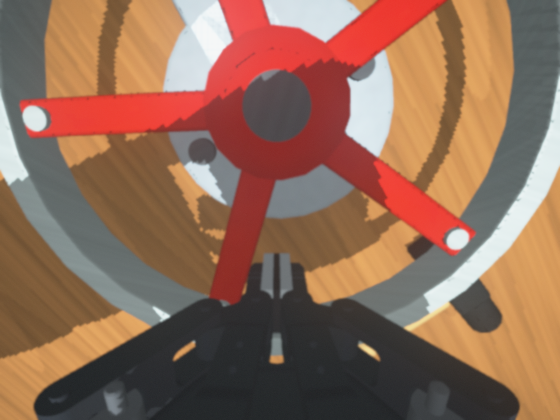

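View pics/s16.png

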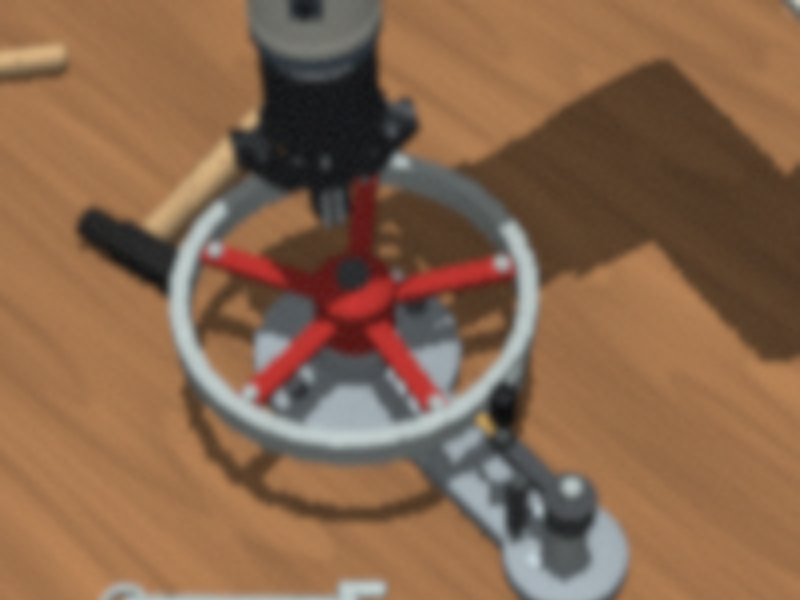

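Call:
play_rows(
  moves=[
    [[0,0,2],[0,-2.9,0],0.0],
    [[0,0,4],[0.2,-5.7,0],0.0],
    [[0,0,5],[0.3,-7.1,0],0.0],
  ],
)

```text
clock: 19.05
eef_pos: [530.9, -113.0, 30.4]
tcp_rot: [-3.134, 0.004, 0.897]
contact_force: [3.9, -5.5, -3.9]
opening: 0.001
```

Call:
play_rows(
  moves=[
    [[0,0,1],[0,-1.4,0],0.0],
    [[0,0,2],[0,-2.9,0],0.0],
  ],
)

```text
clock: 19.25
eef_pos: [529.2, -111.6, 30.6]
tcp_rot: [-3.135, 0.004, 0.864]
contact_force: [0.5, -2.5, 0.3]
opening: 0.0
```

Call:
play_rows(
  moves=[
    [[0,0,1],[0,-1.4,0],0.0],
    [[0,0,2],[0,-2.9,0],0.0],
  ],
)

```text
clock: 19.45
eef_pos: [527.4, -110.0, 30.7]
tcp_rot: [-3.136, 0.004, 0.829]
contact_force: [0.7, -1.1, -0.6]
opening: 0.003
```

```bash
python3 st.py w17
```

```text
19.45 [ 0.74955729 -1.09985507 -0.56365167] [ 527.35281485 -109.95697333   30.68121077] R 81.49454257310317 phi -132.11049457625757 yaw 47.50525388402265 Frad 0.3133057974565364 Ftan 1.2935829199709314 [-2.07838327e-01  4.50737240e-01  1.94200882e+00 -1.07154201e-03
  7.55432223e-01  5.34627930e-01]
```

View pics/w17.png

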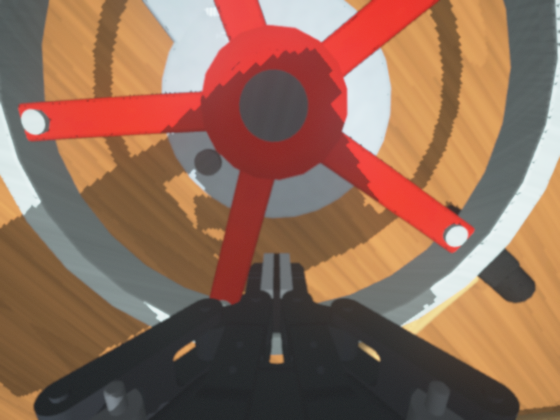

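Run:
```python
from rig import r
from h import *
f=r.grab_frame("scene")
cv2.imwrite("pics/s17.png",cv2.resize(f["color"][200:280,260:360,::-1],None,fx=7,fy=7,interpolation=cv2.INTER_CUBIC)[:600])
f=r.grab_frame("top")
cv2.imwrite("pics/t17.png",cv2.resize(f["color"][150:270,180:340,::-1],None,fx=5,fy=5,interpolation=cv2.INTER_CUBIC)[:600])
```

```text
(no output)
```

View pics/s17.png

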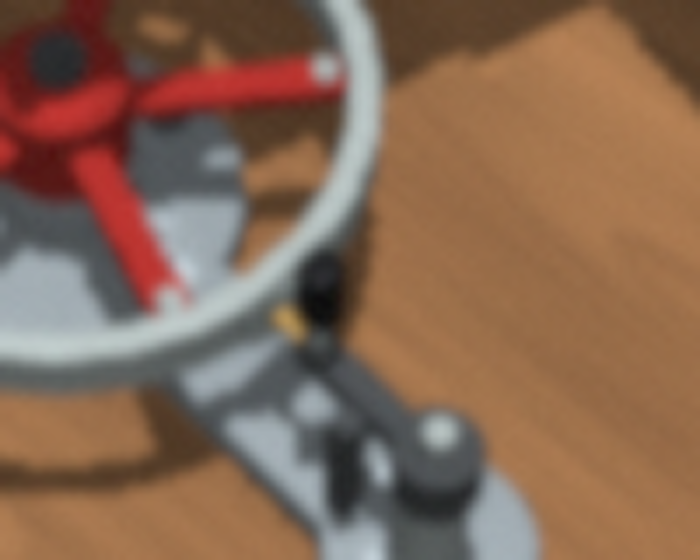

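View pics/t17.png

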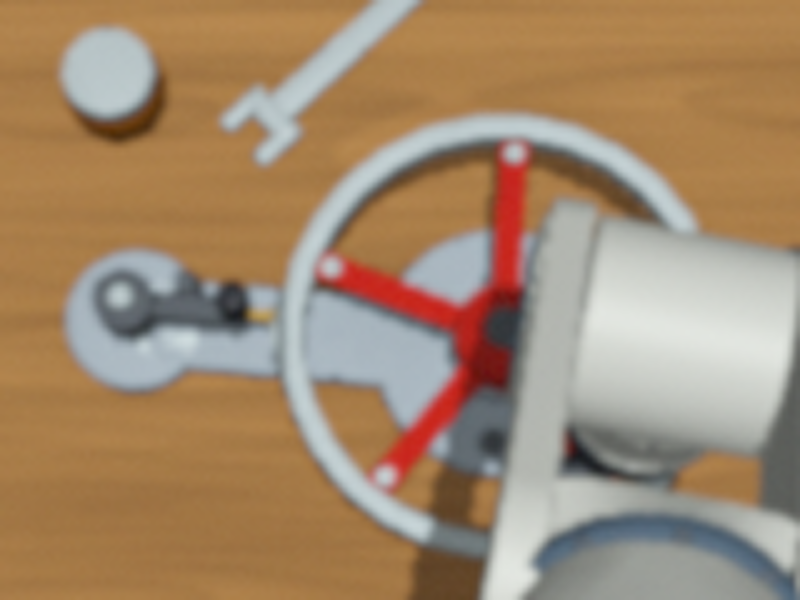

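Call:
play_rows(
  moves=[
    [[0,0,1],[0,-1.4,0],0.0],
    [[0,0,2],[0,-2.9,0],0.0],
  ],
)

```text
clock: 19.8
eef_pos: [525.0, -107.6, 30.7]
tcp_rot: [-3.136, 0.004, 0.793]
contact_force: [1.2, -1.5, 1.0]
opening: -0.003
```

Call:
play_rows(
  moves=[
    [[0,0,1],[0,-1.4,0],0.0],
    [[0,0,2],[0,-2.9,0],0.0],
  ],
)

```text
clock: 20.0
eef_pos: [522.8, -105.4, 30.8]
tcp_rot: [-3.136, 0.004, 0.757]
contact_force: [0.9, -1.6, -0.6]
opening: -0.001
```

```bash
python3 st.py w18
```

```text
20.0 [ 0.8676498  -1.58122478 -0.60330683] [ 522.79952125 -105.41071904   30.77638218] R 81.4291421276371 phi -136.63700890037433 yaw 43.38077883200477 Frad 0.4549001750082641 Ftan 1.7453234160055984 [-2.01670108e-01  4.44505836e-01  1.95315466e+00 -2.14581241e-04
  7.51065954e-01  6.12158307e-01]
```

Call:
play_rows(
  moves=[
    [[0,0,0],[0,3,0],0.0],
    [[0,0,0],[0,4,-40],0.0],
    [[0,0,0],[0,4,-80],0.0],
    [[0,0,0],[-40,0,-130],0.0],
    [[0,0,0],[-80,0,-170],0.0],
    [[0,0,30],[-80,40,-200],0.0],
    [[0,0,0],[-80,0,-200],0.0],
    [[0,0,0],[-80,0,-200],0.0],
  ],
)

```text
clock: 20.85
eef_pos: [464.5, -159.9, 232.8]
tcp_rot: [-3.136, 0.003, 0.759]
contact_force: [-0.9, 0.4, 0.5]
opening: -0.001
```

```bash
python3 st.py w19
python3 - <<'E'
import cv2
a=cv2.imread('pics/w19.png');cv2.imwrite('pics/w19b.png',cv2.resize(a,None,fx=1.42,fy=1.42,interpolation=cv2.INTER_CUBIC))
E
```

```text
20.85 [-0.94562851  0.41691162  0.49707073] [ 464.52303091 -159.90560646  232.76478739] R 161.21487587524237 phi -136.7773595223969 yaw 43.499567773356866 Frad 0.4035619573639652 Ftan -0.9514022892999663 [-3.34330769e-01  1.14500657e-01  1.87127673e+00 -3.63698415e-04
  1.16223312e+00  4.77409441e-01]
```

View pics/w19b.png

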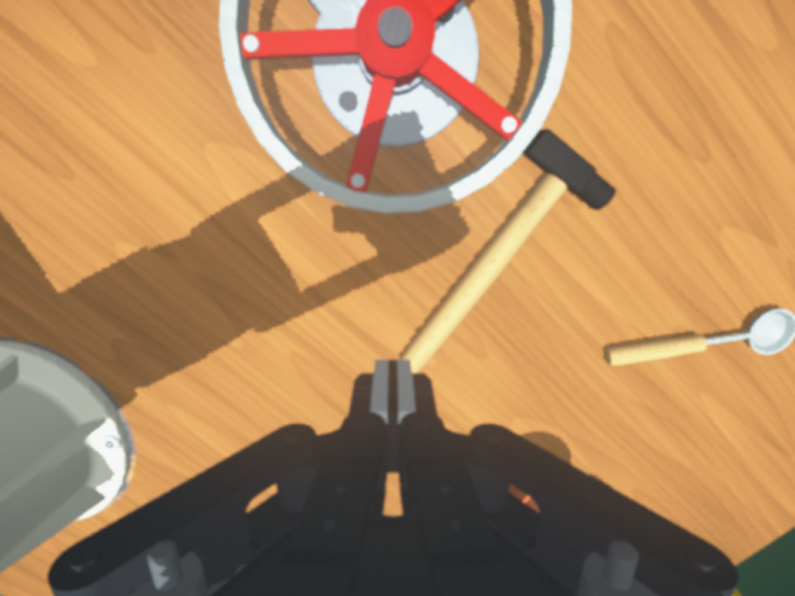

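Call:
play_rows(
  moves=[
    [[0,0,-8],[40,0,0],0.0],
    [[0,0,-16],[80,0,0],0.0],
    [[0,0,-24],[120,0,0],0.0],
    [[0,0,-32],[150,5,0],0.0],
    [[0,0,-41],[150,5,0],0.0],
    [[0,0,-41],[150,5,0],0.0],
    [[0,0,-41],[150,5,0],0.0],
  ],
)

```text
clock: 21.6
eef_pos: [577.1, -60.8, 230.1]
tcp_rot: [-3.133, -0.001, 1.467]
contact_force: [-0.6, -0.5, 0.5]
opening: 0.001
```

```bash
python3 st.py w20
python3 - <<'E'
import cv2
a=cv2.imread('pics/w20.png');cv2.imwrite('pics/w20b.png',cv2.resize(a,None,fx=1.42,fy=1.42,interpolation=cv2.INTER_CUBIC))
E
```

```text
21.6 [-0.64664244 -0.4785223   0.48423252] [577.11107386 -60.75263794 230.11199591] R 12.268800242130563 phi -113.4834683654022 yaw 84.07834516619295 Frad 0.6965656956983705 Ftan -0.40240063964379935 [-1.07911926e-01  2.62352930e-01  1.69322918e+00  7.41525447e-04
  1.19469941e+00 -4.83807252e-03]
```

View pics/w20b.png

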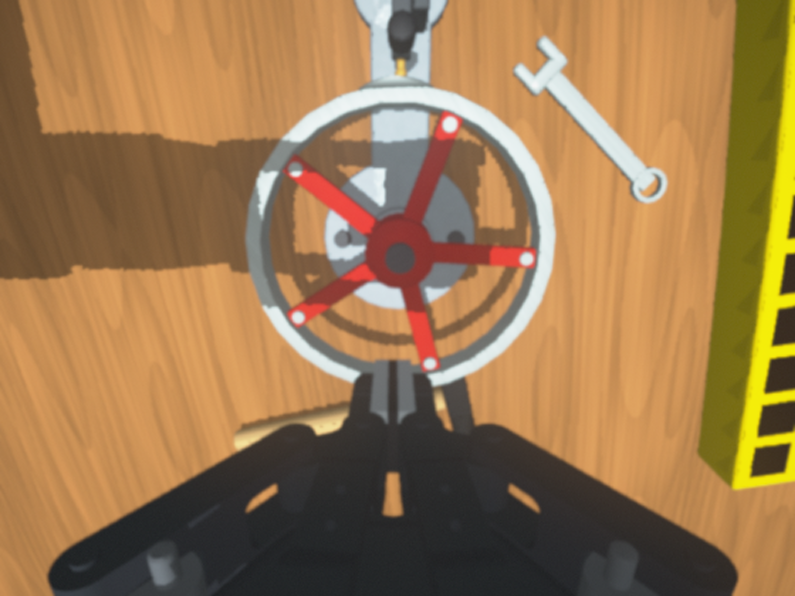

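Run:
```python
import cv2
a=cv2.imread('pics/w20.png');cv2.imwrite('pics/w20c.png',cv2.resize(a[10:110,215:345],None,fx=6,fy=6,interpolation=cv2.INTER_CUBIC))
```

```text
(no output)
```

View pics/w20c.png

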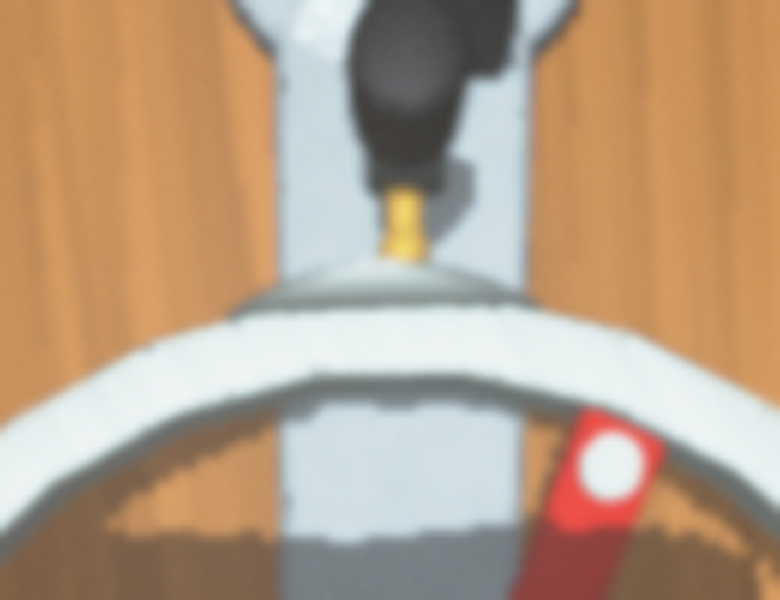

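Run:
```python
from rig import r
from h import *
s=r.sense();f=r.grab_frame("wrist")
q=lambda a:np.array(a)/6+[215-.4,10-.4]
pins=np.array([(451,124),(527,259),(430,364),(298,317),(295,169)])/1.42
P=atz(f,pins,78,s)[:,:2]; ax=P.mean(0); d=P-ax
print(ax,np.degrees(np.arctan2(d[:,1],d[:,0])),np.linalg.norm(d,axis=1))
def an(p,z):
    b=atz(f,q(p),z,s)[0,:2]-ax; return np.round([np.degrees(np.arctan2(b[1],b[0])),np.linalg.norm(b)],2)
print('tip',an((403,258),72)); print('gold base',an((403,190),72)); print('knob top',an((408,55),128))
for z in (65,72,80): print(z,'bulge ends',an((230,315),z),an((537,303),z),'crest',an((385,262),z))
```

```text
[583.94712854 -50.79039252] [  63.05462986   -8.85908975  -80.84592708 -152.99495962  135.33821619] [100.87713869 100.60488659 100.8941053  100.48034568 100.72542506]
tip [ 84.34 127.63]
gold base [ 84.34 138.04]
knob top [ 84.31 142.95]
65 bulge ends [ 98.36 123.73] [ 73.5  123.87] crest [ 85.69 128.31]
72 bulge ends [ 98.24 122.55] [ 73.66 122.68] crest [ 85.71 127.06]
80 bulge ends [ 98.09 121.21] [ 73.84 121.31] crest [ 85.73 125.64]
```

Run:
```python
from rig import r
from h import *
s=r.sense()
A=np.array([582,-49.5])
for ph,R,z in [(-132,82,150)]:
  p=A+R*np.array([np.cos(np.radians(ph)),np.sin(np.radians(ph))]); print(p,rel(s,[*p,z],np.radians(ph+180)))
```

```text
[ 527.13129028 -110.43787569] (array([-0.44,  0.1 , 36.08]), array([-54.2, -44. ,  81. ]))
```

Call:
play_rows(
  moves=[
    [[0,0,10],[-25,-20,20],0.0],
    [[0,0,20],[-54,-44,40],0.0],
    [[0,0,30],[-54,-44,81],0.0],
    [[0,0,36],[-54,-44,81],0.0],
    [[0,0,36],[-54,-44,81],0.0],
    [[0,0,36],[-54,-44,81],0.0],
    [[0,0,36],[-54,-44,81],0.0],
  ],
)

```text
clock: 22.4
eef_pos: [527.1, -110.5, 150.3]
tcp_rot: [-3.135, 0.004, 0.839]
contact_force: [0.5, -0.2, 0.1]
opening: -0.003
```

```bash
python3 st.py w21
python3 - <<'E'
from rig import r
from h import *
s=r.sense()
A=np.array([582,-49.5])
for ph,R,z in [(-132,82,29)]:
  p=A+R*np.array([np.cos(np.radians(ph)),np.sin(np.radians(ph))]); print(p,rel(s,[*p,z],np.radians(ph+180)))
E
```

```text
22.4 [ 0.49944038 -0.21766295  0.05014311] [ 527.11828425 -110.49315666  150.28136024] R 82.0497890452614 phi -131.9809189340268 yaw 48.053477895586106 Frad -0.1722636281126302 Ftan 0.5168588737385112 [-2.09397877e-01  2.80661231e-01  1.86223991e+00 -2.21814080e-05
  1.00594340e+00  5.22730393e-01]
[ 527.13129028 -110.43787569] (array([-0.35,  0.21,  0.07]), array([  0.4,   0.7, 121.3]))
```

View pics/w21.png

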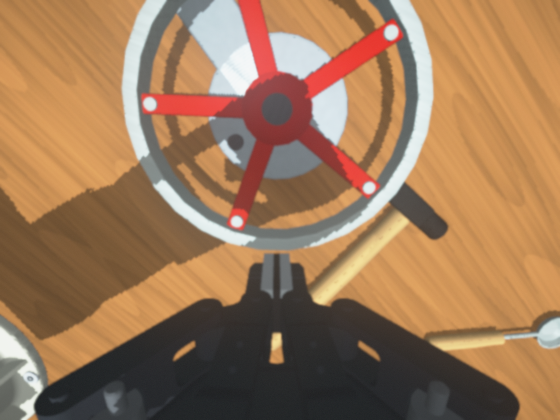

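Call:
play_rows(
  moves=[
    [[0,0,0],[0,1,40],0.0],
    [[0,0,0],[0,1,70],0.0],
    [[0,0,0],[0,1,95],0.0],
    [[0,0,0],[0,1,110],0.0],
    [[0,0,0],[0,1,121],0.0],
    [[0,0,0],[0,1,121],0.0],
    [[0,0,2],[0,-2,121],0.0],
    [[0,0,3],[0.2,-4,121],0.0],
    [[0,0,3],[0.2,-4,121],0.0],
  ],
)

```text
clock: 23.35
eef_pos: [524.0, -107.4, 30.2]
tcp_rot: [-3.137, 0.003, 0.787]
contact_force: [0.0, 0.0, 0.3]
opening: -0.002
```

Call:
play_rows(
  moves=[
    [[0,0,0.7],[0,-1,0],0.0],
    [[0,0,1.4],[0,-2,0],0.0],
  ],
)

```text
clock: 23.55
eef_pos: [522.9, -106.1, 30.7]
tcp_rot: [-3.137, 0.003, 0.762]
contact_force: [0.7, 0.9, 0.2]
opening: -0.003
```

Call:
play_rows(
  moves=[
    [[0,0,0.7],[0,-1,0],0.0],
    [[0,0,1.4],[0,-2,0],0.0],
  ],
)

```text
clock: 23.75
eef_pos: [521.9, -105.0, 30.9]
tcp_rot: [-3.139, 0.003, 0.737]
contact_force: [1.2, -4.9, -1.3]
opening: -0.001
```

```bash
python3 st.py w22
```

```text
23.75 [ 1.19431003 -4.88842386 -1.26636254] [ 521.92363234 -104.95998533   30.88683475] R 81.76172652071241 phi -137.28809889695344 yaw 42.20579207027956 Frad 2.4383304401558505 Ftan 4.402000557820177 [-2.00924678e-01  4.41793768e-01  1.95773281e+00 -7.32289629e-04
  7.45987080e-01  6.33784295e-01]
```

View pics/w22.png

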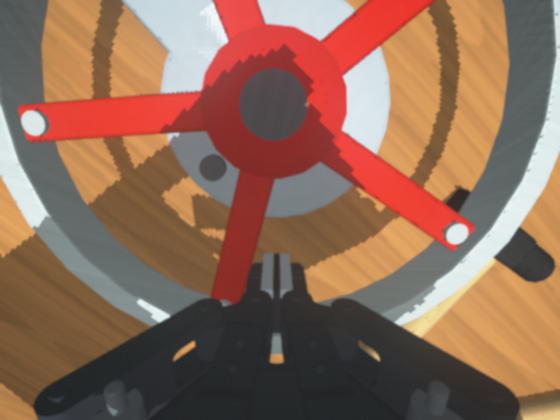

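Call:
play_rows(
  moves=[
    [[0,0,0.7],[0,-1.5,0],0.0],
    [[0,0,1.4],[0,-3,0],0.0],
  ],
)

```text
clock: 24.0
eef_pos: [520.7, -103.6, 31.0]
tcp_rot: [-3.141, 0.002, 0.711]
contact_force: [0.6, -1.8, -0.2]
opening: -0.0
```

Call:
play_rows(
  moves=[
    [[0,0,0.7],[0,-1.5,0],0.0],
    [[0,0,1.4],[0,-3,0],0.0],
  ],
)

```text
clock: 24.2
eef_pos: [518.8, -101.2, 31.1]
tcp_rot: [-3.141, 0.002, 0.686]
contact_force: [1.4, -1.1, 0.6]
opening: -0.002
```

```bash
python3 st.py w23
```

```text
24.2 [ 1.35380963 -1.05920755  0.57789984] [ 518.79478005 -101.24710498   31.05494954] R 81.68636790740211 phi -140.69227520805583 yaw 39.2767787607621 Frad -0.376524404647041 Ftan 1.6771852976733153 [-0.19461308  0.43617699  1.96743838 -0.00201991  0.73988203  0.69216792]
```

Call:
play_rows(
  moves=[
    [[0,0,0],[0,4,0],0.0],
    [[0,0,0],[0,6,-40],0.0],
    [[0,0,0],[0,6,-80],0.0],
    [[0,0,-10],[30,0,-120],0.0],
    [[0,0,-20],[60,0,-170],0.0],
    [[0,0,-30],[75,0,-200],0.0],
    [[0,0,-45],[75,0,-200],0.0],
    [[0,0,-45],[75,0,-200],0.0],
    [[0,0,-45],[75,0,-200],0.0],
    [[0,0,-45],[75,0,-200],0.0],
  ],
)

```text
clock: 25.25
eef_pos: [576.9, -53.3, 230.8]
tcp_rot: [-3.139, 0.001, 1.471]
contact_force: [0.1, 0.4, -0.7]
opening: 0.001
```

```bash
python3 st.py w24
python3 - <<'E'
import cv2
a=cv2.imread('pics/w24.png');cv2.imwrite('pics/w24b.png',cv2.resize(a,None,fx=1.42,fy=1.42,interpolation=cv2.INTER_CUBIC))
cv2.imwrite('pics/w24c.png',cv2.resize(a[10:110,215:345],None,fx=6,fy=6,interpolation=cv2.INTER_CUBIC))
E
```

```text
25.25 [ 0.1101696   0.39593677 -0.65540331] [576.94245008 -53.28050569 230.76830846] R 6.314351469388962 phi -143.22197920640946 yaw 84.27460882579439 Frad -0.32529539849041217 Ftan -0.2511696049695767 [-9.41599285e-02  2.56891786e-01  1.69898296e+00 -8.66910066e-04
  1.18859242e+00  6.09266065e-03]
```

View pics/w24b.png

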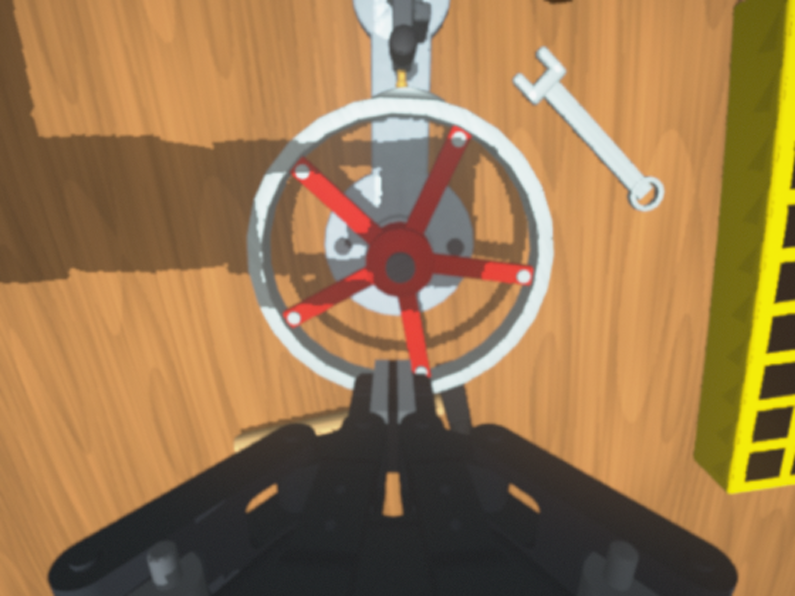

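View pics/w24c.png

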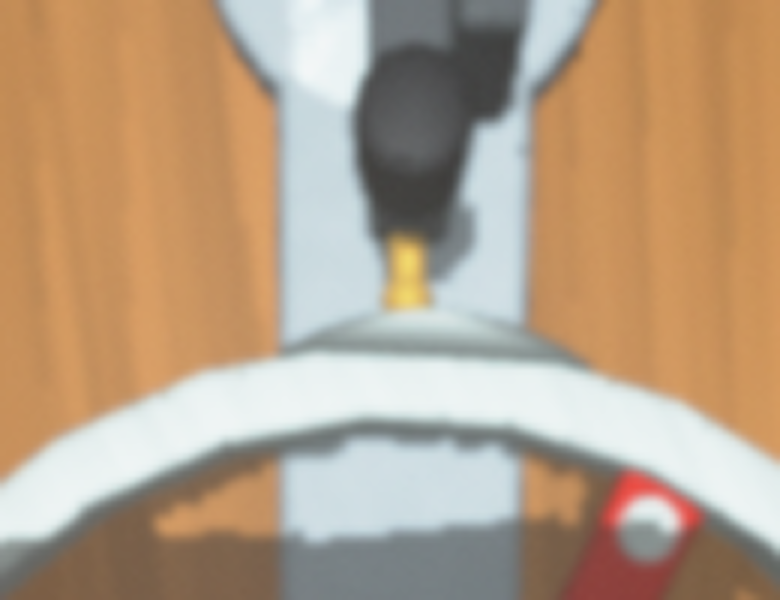

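Run:
```python
from rig import r
from h import *
s=r.sense();f=r.grab_frame("wrist")
q=lambda a:np.array(a)/6+[215-.4,10-.4]
pins=np.array([(459,138),(524,276),(422,373),(293,318),(302,172)])/1.42
P=atz(f,pins,78,s)[:,:2]; ax=P.mean(0); d=P-ax
print(ax,np.degrees(np.arctan2(d[:,1],d[:,0])),np.linalg.norm(d,axis=1))
def an(p,z):
    b=atz(f,q(p),z,s)[0,:2]-ax; return np.round([np.degrees(np.arctan2(b[1],b[0])),np.linalg.norm(b)],2)
print('tip',an((408,307),72)); 
for z in (65,72,80): print(z,'bulge ends',an((283,352),z),an((588,365),z),'crest',an((430,307),z))
```

```text
[583.77797531 -50.50131719] [  59.36002767  -12.7611947   -84.60144401 -157.15751937  131.3761914 ] [101.13902921 100.47209069 101.18212819 100.84755517 100.0240676 ]
tip [ 84.03 127.14]
65 bulge ends [ 94.17 122.88] [ 69.12 123.21] crest [ 82.27 128.31]
72 bulge ends [ 94.09 121.9 ] [ 69.36 122.14] crest [ 82.34 127.21]
80 bulge ends [ 94.   120.78] [ 69.65 120.93] crest [ 82.43 125.96]
```

Run:
```python
from rig import r
from h import *
a=r.grab_frame("wrist")["color"].astype(int)
for _ in range(4): b=r.grab_frame("wrist")["color"].astype(int)
print(np.abs(a-b).max(axis=2)[:250].mean(), r.sense()['clock'])
print(r.sign_off())
```

```text
1.8624571428571428 25.6
the job is handed in; nothing more can be done
None
```

I swung the pointer arm home and left the wheel with its bulge at the pointer. The job is handed in at about 25.6 s on the clock, with the hand clear above the wheel.

**Pointer arm:** I gripped the knob and swung it in an arc until it stopped moving and the force rose to about 15 N. In the last pictures the pointer lies at 84.0° from the axle, against 84.2° for the stand's own line, so it looks home.

**Wheel:** I turned it clockwise by one spoke, about 133° in all. The finger forces at the ends of my moves stayed below about 7 N, against the 30 N limit. In the last wrist picture the bulge's middle is between 0.5° and 2.3° past the pointer, or about 1 to 5 mm; the limit is about 12 mm. The pointer's tip is visibly pushed back by the bulge. Pictures taken 0.2 s apart showed no movement, and I saw nothing else on the table disturbed.

**Checks that disagreed:**
- **Feel:** The forces read in the last steps jumped between about 1.7 and 6.7 N, with no clean peak at the crest. I placed the high spot mainly by the pictures and never measured the 10 N on the pointer directly.
- **Fingertips:** They sat about 25–30 mm higher than the stated TCP. My first grip therefore closed on top of the knob and pressed it with about 9 N. I lowered the hand and gripped again.

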